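# Lock the end stop and hold a glazed brick in the corner of the marking jig

### The job

The end stop on the marking jig is already set to length but its red clamp knob is loose: tighten the knob clockwise until the stop is locked, without shifting the stop along its track. Then lay the honey-glazed brick flat on the jig, glaze up, and press it into the corner so that its long side sits flush on the aluminium back fence and its end against the brass stop, firmly but without forcing the glaze. Finish while still holding it pressed against both, ready to be scribed, and leave the other things on the ledge alone.

Things in the scene. Friction and masses are not known exactly. Their poses are not given: they have to be found in the camera images.
- tile_centre (a point): Centre (half-way up, 12 mm above its underside) of the honey-glazed brick: a loose fired-clay brick 50 x 140 x 24 mm (its own x, y, z), about 0.3 kg, terracotta body with shiny honey-yellow glaze on the top face. It lies flat on the ledge, glaze up; its y axis runs along its length, z up. Either end may go to the stop.
- stop: Brass arm of the end stop, 12 mm thick (y 0 to -12), reaching 65 mm out from the fence (-x), 18 mm high. Origin: the inner corner where fence face, stop face and bed meet. x points square into the back fence, y along the fence away from the stop face, z up: the seated brick's centre is at x -25, y +70, z +12 mm. Loose, the stop slides along y at about 1.5 N; locked it stands over 25 N.
- fence: The back fence: an aluminium T-track bar 334 mm long in y, 30 mm wide in x, standing only 8 mm above the bed, so that fingers gripping the upper half of the brick pass over it. Origin: middle of the bar at bed level; axes as the jig's; its face towards the robot is 15 mm to -x of the origin.
- jig: The marking-out jig: a plywood bed 180 x 340 mm (x, y), 18 mm thick, screwed to the ledge. Its origin is on the ledge surface, 10 mm to +x of the middle of the bed; the bed's top is 18 mm above it. x points across the bed to the back fence (whose face is at x = +35 mm), y along the fence, z up. A black scribing line crosses the bed at y = +30 mm.
- clamp (a joint): Angle of the clamp knob in rad, growing as it is turned clockwise seen from above. It starts loose at 0 to 0.3, bites from 0.7, and the stop is locked from 1.1 on (1.3 to 1.5 is good and tight); 1.7 is the hard end. It takes up to about 0.25 N m and stays where it is left.
- knob_grip (a point): Middle of the red wing of the clamp knob, on its axis, 40 mm above the bed (16 mm to +x and 20 mm to -y of the stop origin). The wing is a bar 46 mm long (its own y), 12 mm wide (its own x, grip across it) and 20 mm high, reaching 10 mm above and below this point, over a round boss. Its axes turn with the knob: at clamp = 0 the wing lies along the jig's y.
- jar: Bystander: closed copper tally jar, 76 mm across, 88 mm high. Origin at the centre of its underside.
- diamond: Bystander: black glazed diamond tile, 82 mm from point to point, 14 mm thick. Origin at the centre of its underside.
- paddle: Bystander: wooden setting paddle 265 mm long, 14 mm thick, lying flat. Origin on its underside where the blade (85 mm wide, to +x) meets the handle (26 mm wide, to -x).
Mind the look-alikes: they are no part of the job. What is shaped like the part that bears tile_centre but black or turquoise is not meant.

How it is judged:
On the way, in this order (a step that is already met when the one before it is completed fails the run):
1. the clamp knob is turned tight and the stop is still where it was set (value of joint clamp above 1.1 rad and distance of stop from where it was at the start of the episode below 0.004 m), for 0.2 s.
2. the brick lies flat in the corner and is pressed on the fence and on the stop at once (contact force between tile and fence above 1.5 N and contact force between tile and stop above 1.5 N and z of tile_centre in the frame of stop below 0.015 m), for 0.5 s.
At the end, for the whole second after the job is handed in: Knob at 1.1 rad or more, stop within 4 mm of where it was set; fingers on the brick, pressing it on fence and stop with over 1.5 N each; brick centre within 3 mm of its seated place, length within 0.025 rad of the fence, flat and glaze up within 0.035 rad, still (all of step 1 and all of step 2 and contact force between the fingers and tile above 1 N and x of tile_centre in the frame of stop between -0.028 and -0.022 m and y of tile_centre in the frame of stop between 0.067 and 0.073 m and z of tile_centre in the frame of stop above 0.009 m and angle between the y axis of tile_centre and the y axis of fence, either way round below 0.025 rad and angle between tile_centre's own z axis and vertical below 0.035 rad and linear speed of tile below 0.01 m/s); the arm keeps its last pose, push and grip.
It fails at once if the brick is forced against the fence or stop with more than 40 N (contact force between tile and fence above 40 N or contact force between tile and stop above 40 N).
It fails at once if the jar, the diamond or the paddle is shifted by more than 15 mm (distance of any of jar, diamond, paddle from where it was at the start of the episode above 0.015 m).
It also fails if it takes over 67 s, if anything falls off the work surface, if the arm or the gripper's body presses on something with over 40 N, if the wrist force passes 120 N, or if a joint passes its speed limit or range.

### The arm

A 7-joint arm with a two-finger parallel gripper is mounted at the origin on the work surface. World frame = base frame: x ahead of the robot, y to its left, z up, the work surface at z = 0. Lengths are in m, angles in rad, forces in N, time in s.
With the tool pointing down it reaches from about 0.35 to 0.9 m from the base axis. Payload 8.1 kg.
Tool frame: the origin (TCP) lies on the centre line of the jaws, within the pads' length; the fingertips stand 22 mm ahead of it and the grasp point (between the pads) lies 3 mm ahead of it (arm.finger_overhang is the distance from the TCP to the fingertips, in m); z points along the fingers, y is the direction in which the jaws open and shut (so a half turn about z gives the same grasp; the last joint's range is limited). The gripper opens to 92 mm and grips with 3 to 60 N. Pads are 19 mm wide; open, the fingers measure 130 mm over their backs; the gripper's body (75 mm by 190 mm) begins 47 mm behind the grasp point.
Start: joints at [-1.219, 0.434, 0.025, 1.573, -0.012, 1.134, -0.075], TCP at [0.275, 0.561, 0.249] pointing down, gripper open.
Joint ranges: [-2.62, 2.62], [-0.44, 2.09], [-1.27, 1.32], [0.08, 2.57], [-1.32, 4.46], [0.12, 2], [-2.74, 2.74]. Speed limits (rad/s): [2.22, 2.22, 3.01, 3.01, 3.14, 3.14, 3.14].

### API

Orientations are given as a rotation vector (axis times angle).
In Python, from cell import arm gives the robot as it stands. The module is installed in compiled form; this text tells all that it offers.
- The arm moves only by the tool step_arm, never from a script. Its argument "plan" is a list of rows, each an object of numbers: "wx", "wy", "wz": the turn, a rotation vector about the tool's x, y, z in units of 6 degrees (1.0 is 6 degrees); "tx", "ty", "tz": the shift along the tool's x, y, z in cm; "hand": the opening, from 0 (shut) to 1 (fully open). A call has exactly 10 rows; each row shifts and turns the commanded pose from where the row before left it, along the tool's axes as they then stand; what a row does not reach is not made up. A row lasts 1/12 s, in which the tool goes at most 41.7 mm and 7.16 degrees, less where a joint would pass 70% of its speed; a pose out of reach is approached as far as the arm can. A call is refused whole if a number of a shift passes 4.17 or a number of a turn 1, either way. A call with a gripper value outside its range is refused whole. The fingers move at their own pace and stop on an object; "force" is the grip in N (left out, the last holds). Time passes only in rows, so rows that do not move let the fingers close, or fill a call up. It gives the time, the measured TCP pose, the force and the opening at its end, in the units of the state.
- arm.observe(): the state, without advancing time (a new reading comes with each control period).
- arm.get_image(name): name is "scene" or "top"; returns (picture, depth): 480x640x3 uint8, red, green, blue; 480x640 float32, m along the optical axis (not along the pixel's ray), 0 where there is no reading.
- arm.calibration(name): a dict with "mtx" (3x3 intrinsics, pixels), "dist_coeffs" ([k1, k2, p1, p2, k3] as OpenCV has them; the pictures are not rectified), "R" (3x3) and "t" (3): a world point X has camera coordinates R X + t. Camera axes: x right, y down, z forward; pixel columns grow to the right and rows downward; lengths in m; the calibration is good to about 2 mm. A picture is of the moment at which its call begins. calibration takes no time and is no camera call.
- arm.sign_off(): hands the job in, once; it reports no verdict.
The state is a dict: "clock": time; "joints": joint angles; "dq": joint speeds; "joint_efforts": joint torques, N m; "position": TCP position; "ee_rot": TCP orientation; "force": force on the tool from outside, world axes, zero at the start; "ft_torque": the same for the moment, N m; "width": opening from 0.0 (shut) to 1.0 (fully open).
Only numpy, scipy, OpenCV 4.12 (cv2) and the standard library are available. Lean on these libraries where they do the work, as an engineer would, in place of code of your own. Each camera call takes 0.05 s, during which the arm holds its last target.

## Working session

There is one attempt and no reset: what is moved stays moved. The work goes in short steps, Python scripts to look and compute and a tool call to move; the robot and the scene stay as the last step left them, time stands still between calls to the robot, and variables do not carry over. Pictures are saved under pics/ and viewed, and the job is handed in when it is done.

Besides the shell and the picture viewer there is one more tool, called after "Call:" as name([rows], argument=value, ...), one row to a line, values as JSON. step_arm: Moves the arm, as the interface text tells. Its arguments: {"type":"object","properties":{"plan":{"type":"array"},"force":{"type":"number"}},"required":["plan"]}

```bash
mkdir -p pics; ls; python3 - <<'E'
from cell import arm
import cv2,numpy as np
s=arm.observe(); print(s)
for n in("scene","top"):
    im,d=arm.get_image(n); cv2.imwrite(f"pics/{n}0.png",im[:,:,::-1]); np.savez(f"{n}0.npz",im=im,d=d)
    print(n,arm.calibration(n))
E
```

```text
pics
{'clock': 0.0, 'joints': array([-1.21863602,  0.4352312 ,  0.02500194,  1.57405712, -0.01157333,
        1.1339699 , -0.07506947]), 'dq': array([ 0.00168839, -0.00112416,  0.00039515, -0.00010237, -0.00124409,
       -0.00012358, -0.00173156]), 'joint_efforts': array([ 9.23732550e-04, -6.67842865e+01,  9.85741764e-01, -3.14457643e+01,
       -6.03548228e-02,  4.27220645e-02,  1.51230051e-04]), 'position': array([0.27440248, 0.56104461, 0.24795563]), 'ee_rot': array([-7.08240156e-01, -3.06054347e+00,  2.37449887e-03]), 'force': array([ 0.13277481, -0.87503241,  0.50660747]), 'ft_torque': array([-0.03399195, -0.04588423, -0.01840798]), 'width': 1.0038707800754512}
scene {'mtx': array([[621.06529763,   0.        , 322.17995817],
       [  0.        , 621.06529763, 234.3143115 ],
       [  0.        ,   0.        ,   1.        ]]), 'dist_coeffs': array([-0.13079477,  0.        ,  0.        ,  0.        ,  0.        ]), 'R': array([[-0.22961811,  0.97327959,  0.00153365],
       [ 0.67541975,  0.16048057, -0.71975978],
       [-0.70077363, -0.16423403, -0.69422151]]), 't': array([ 0.09661223, -0.31721814,  1.975295  ])}
top {'mtx': array([[444.33485394,   0.        , 324.38630191],
       [  0.        , 444.33485394, 244.34521652],
       [  0.        ,   0.        ,   1.        ]]), 'dist_coeffs': array([-0.11459045,  0.        ,  0.        ,  0.        ,  0.        ]), 'R': array([[ 0.02538259, -0.99960969,  0.01166988],
       [-0.99531165, -0.02635986, -0.09305845],
       [ 0.09332975, -0.0092531 , -0.99559226]]), 't': array([0.02299157, 0.59192542, 1.19161637])}
```

View pics/scene0.png

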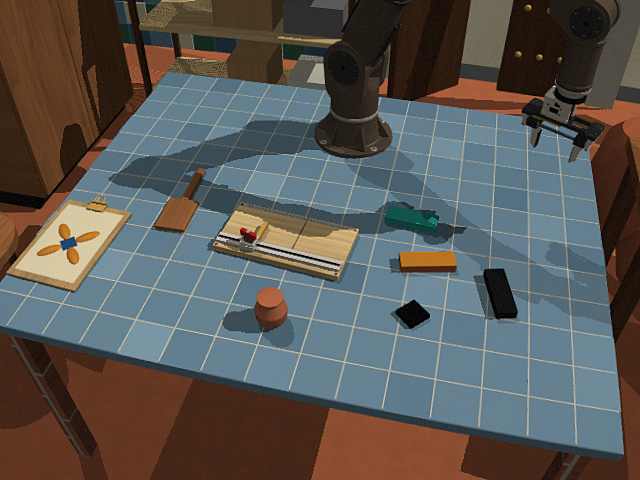

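View pics/top0.png

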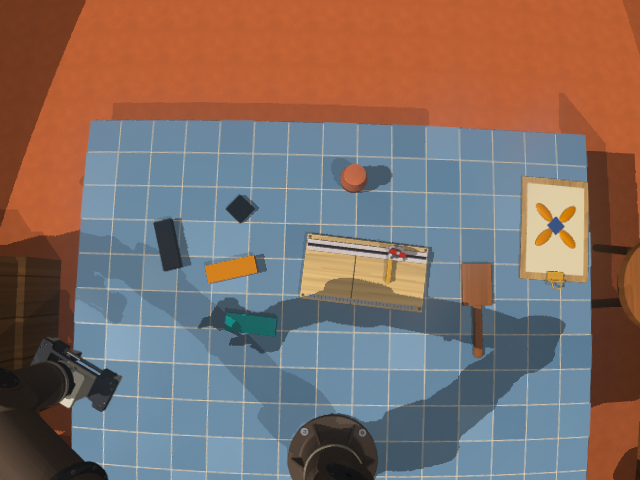

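```bash
python3 - <<'E'
import cv2,numpy as np
im=cv2.imread("pics/top0.png")
cv2.imwrite("pics/c1.png",cv2.resize(im[225:320,290:440],None,fx=5,fy=5,interpolation=cv2.INTER_CUBIC))
cv2.imwrite("pics/c2.png",cv2.resize(im[240:300,190:290],None,fx=8,fy=8,interpolation=cv2.INTER_CUBIC))
im=cv2.imread("pics/scene0.png")
cv2.imwrite("pics/c3.png",cv2.resize(im[195:285,205:365],None,fx=5,fy=5,interpolation=cv2.INTER_CUBIC))
E
```

```text
(no output)
```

View pics/c1.png

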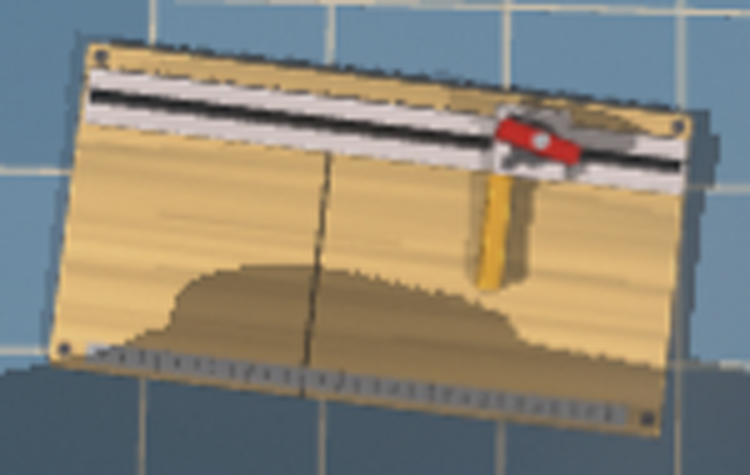

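View pics/c2.png

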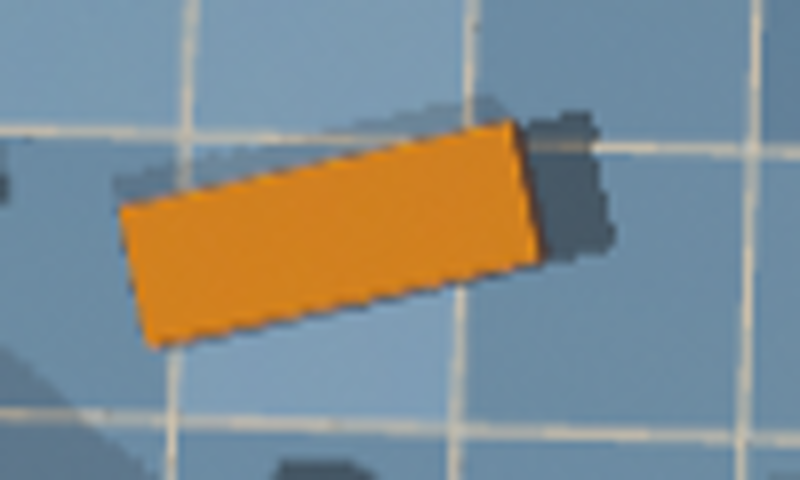

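View pics/c3.png

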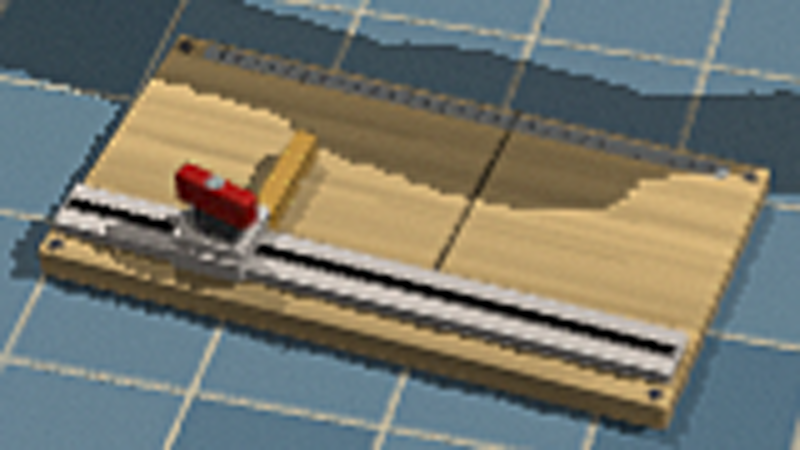

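```bash
cat > h.py <<'E'
from cell import arm
import cv2,numpy as np
from scipy.spatial.transform import Rotation as Ro
def ray(name,px,z):
    c=arm.calibration(name); p=cv2.undistortPoints(np.array([[px]],float),c["mtx"],c["dist_coeffs"])[0,0]
    R,t=c["R"],c["t"]; o=-R.T@t; d=R.T@np.array([p[0],p[1],1]); return o+d*(z-o[2])/d[2]
def crop(name,pts,s,ox,oy,z):
    return np.array([ray(name,((x+.5)/s-.5+ox,(y+.5)/s-.5+oy),z) for x,y in pts])
def proj(name,X):
    c=arm.calibration(name); return cv2.projectPoints(np.array(X,float).reshape(-1,3),cv2.Rodrigues(c["R"])[0],c["t"],c["mtx"],c["dist_coeffs"])[0][:,0]
E
python3 - <<'E'
from h import *
np.set_printoptions(precision=4,suppress=True)
b=crop("top",[(88,43),(692,112),(658,435),(52,360)],5,290,225,.018); print("bed top\n",b,np.linalg.norm(np.diff(b,axis=0),axis=1))
a=np.arctan2(*( (b[0]-b[1]+b[3]-b[2])[[0,1]])); print("yaw of y axis",-a, np.arctan2(*((b[0]-b[3]+b[1]-b[2])[[1,0]])), b.mean(0))
b=crop("scene",[(182,36),(770,170),(666,405),(42,243)],5,205,195,.018); print("bed scene\n",b,np.linalg.norm(np.diff(b,axis=0),axis=1),b.mean(0))
a=np.arctan2(*( (b[1]-b[0]+b[2]-b[3])[[0,1]]));print(-a)
print("arm top\n",crop("top",[(489,175),(512,175),(477,288),(501,291)],5,290,225,.036))
print("knob top",crop("top",[(540,141),(500,130),(578,152)],5,290,225,.068))
print("knob scene",crop("scene",[(215,183),(180,168),(255,198)],5,205,195,.068))
t=crop("top",[(118,206),(514,121),(542,263),(152,348)],8,190,240,.024); print("brick\n",t,np.linalg.norm(np.diff(t,axis=0),axis=1),t.mean(0))
d=np.load("top0.npz")["d"]; c=arm.calibration("top")
def dep(u,v):
    p=cv2.undistortPoints(np.array([[[u,v]]],float),c["mtx"],c["dist_coeffs"])[0,0]
    return c["R"].T@(np.array([p[0],p[1],1])*d[v,u]-c["t"])
for uv in [(398,253),(388,272),(340,270),(232,269),(330,245),(250,230),(355,178),(477,280)]: print(uv,dep(*uv))
E
```

```text
bed top
 [[ 0.6218  0.0866  0.018 ]
 [ 0.5922 -0.2508  0.018 ]
 [ 0.413  -0.2332  0.018 ]
 [ 0.4466  0.1014  0.018 ]] [0.3387 0.1801 0.3362]
yaw of y axis -0.09362725527113612 -0.09098397794023369 [ 0.5184 -0.074   0.018 ]
bed scene
 [[ 0.4111 -0.233   0.018 ]
 [ 0.4419  0.1036  0.018 ]
 [ 0.6178  0.0857  0.018 ]
 [ 0.5825 -0.2513  0.018 ]] [0.338  0.1768 0.3388] [ 0.5133 -0.0738  0.018 ]
-0.09788800017180897
arm top
 [[ 0.5531 -0.1344  0.036 ]
 [ 0.5534 -0.1471  0.036 ]
 [ 0.4915 -0.1287  0.036 ]
 [ 0.4902 -0.1419  0.036 ]]
knob top [[ 0.5699 -0.1566  0.068 ]
 [ 0.5752 -0.1351  0.068 ]
 [ 0.5645 -0.1771  0.068 ]]
knob scene [[ 0.568  -0.1577  0.068 ]
 [ 0.5617 -0.1784  0.068 ]
 [ 0.5737 -0.1348  0.068 ]]
brick
 [[0.5247 0.3675 0.024 ]
 [0.5578 0.2315 0.024 ]
 [0.5093 0.22   0.024 ]
 [0.4763 0.3534 0.024 ]] [0.14   0.0498 0.1375] [0.517  0.2931 0.024 ]
(398, 253) [ 0.5694 -0.1577  0.0681]
(388, 272) [ 0.5193 -0.1361  0.039 ]
(340, 270) [ 0.5223 -0.0066  0.0168]
(232, 269) [0.5168 0.2903 0.023 ]
(330, 245) [0.59   0.0228 0.0242]
(250, 230) [ 0.6289  0.2489 -0.0013]
(355, 178) [ 0.7647 -0.0379  0.0868]
(477, 280) [ 0.5033 -0.3928  0.0129]
```

Call:
step_arm([
  {"wz":1,"hand":1},
  {"wz":1,"hand":1},
  {"wz":1,"hand":1},
  {"wz":1,"hand":1},
  {"wz":1,"hand":1},
  {"wz":1,"hand":1},
  {"wz":1,"hand":1},
  {"wz":1,"hand":1},
  {"wz":1,"hand":1},
  {"wz":1,"hand":1},
])

```text
invalid input at $.plan[0]: expected keys wx, wy, wz, tx, ty, tz, hand
```

```bash
cat >> h.py <<'E'
def go(target,yaw,s=None):
    "tool-axis cm & wz units to reach target TCP pos with tool-y yaw"
    s=s or arm.observe(); R=Ro.from_rotvec(s["ee_rot"]).as_matrix(); p=s["position"]
    y=np.arctan2(R[1,1],R[0,1]); dy=(yaw-y+np.pi)%(2*np.pi)-np.pi
    z=np.array([0,0,-1.]);ty=np.array([np.cos(yaw),np.sin(yaw),0]);Rt=np.c_[np.cross(ty,z),ty,z]
    np.set_printoptions(precision=4,suppress=True)
    print("t",round(s["clock"],2),"pos",p,"yaw",round(y,4),"tilt",R[:2,2],"F",s["force"],"T",s["ft_torque"],"w",round(s["width"],3),"q",s["joints"])
    print("shift now-frame cm",R.T@(np.array(target)-p)*100,"after-turn frame",Rt.T@(np.array(target)-p)*100,"wz",-np.degrees(dy)/6, "rotvec units tool",np.degrees(Ro.from_matrix(R.T@Rt).as_rotvec())/6)
E
python3 -c "
from h import *
go([.569,-.157,.13],-.255)"
```

```text
t 0.1 pos [0.2744 0.5611 0.248 ] yaw 1.1159 tilt [-0.0005 -0.0013] F [ 0.2163 -0.2968 -0.7785] T [ 0.0005 -0.0307 -0.025 ] w 1.001 q [-1.2186  0.4351  0.025   1.574  -0.0116  1.134  -0.0751]
shift now-frame cm [-58.0078 -51.5463  11.8836] after-turn frame [-62.0538  46.617   11.8038] wz 13.091302192076478 rotvec units tool [-0.01    0.0102 13.0913]
```

Call:
step_arm([
  {"wx":0,"wy":0,"wz":1,"tx":0,"ty":0,"tz":0,"hand":1},
  {"wx":0,"wy":0,"wz":1,"tx":0,"ty":0,"tz":0,"hand":1},
  {"wx":0,"wy":0,"wz":1,"tx":0,"ty":0,"tz":0,"hand":1},
  {"wx":0,"wy":0,"wz":1,"tx":0,"ty":0,"tz":0,"hand":1},
  {"wx":0,"wy":0,"wz":1,"tx":0,"ty":0,"tz":0,"hand":1},
  {"wx":0,"wy":0,"wz":1,"tx":0,"ty":0,"tz":0,"hand":1},
  {"wx":0,"wy":0,"wz":1,"tx":0,"ty":0,"tz":0,"hand":1},
  {"wx":0,"wy":0,"wz":1,"tx":0,"ty":0,"tz":0,"hand":1},
  {"wx":0,"wy":0,"wz":1,"tx":0,"ty":0,"tz":0,"hand":1},
  {"wx":0,"wy":0,"wz":1,"tx":0,"ty":0,"tz":0,"hand":1},
])

```text
clock: 0.93
position: [0.2744, 0.5612, 0.2483]
ee_rot: [2.149, 2.291, -0.001]
force: [-0.7, 0.3, -0.2]
width: 1.003
```

Call:
step_arm([
  {"wx":0,"wy":0,"wz":1,"tx":0,"ty":0,"tz":0,"hand":1},
  {"wx":0,"wy":0,"wz":1,"tx":0,"ty":0,"tz":0,"hand":1},
  {"wx":0,"wy":0,"wz":1,"tx":0,"ty":0,"tz":0,"hand":1},
  {"wx":0,"wy":0,"wz":0,"tx":-2,"ty":1.5,"tz":0,"hand":1},
  {"wx":0,"wy":0,"wz":0,"tx":-2,"ty":1.5,"tz":0,"hand":1},
  {"wx":0,"wy":0,"wz":0,"tx":-2,"ty":1.5,"tz":0,"hand":1},
  {"wx":0,"wy":0,"wz":0,"tx":-2,"ty":1.5,"tz":0,"hand":1},
  {"wx":0,"wy":0,"wz":0,"tx":-2,"ty":1.5,"tz":0,"hand":1},
  {"wx":0,"wy":0,"wz":0,"tx":-2,"ty":1.5,"tz":0,"hand":1},
  {"wx":0,"wy":0,"wz":0,"tx":-2,"ty":1.5,"tz":0,"hand":1},
])

```text
clock: 1.77
position: [0.3425, 0.3988, 0.2485]
ee_rot: [2.476, 1.933, -0.001]
force: [0.5, 0.5, 0.0]
width: 0.999
```

Call:
step_arm([
  {"wx":0,"wy":0,"wz":0,"tx":-2.4,"ty":1.8,"tz":0.4,"hand":0.7},
  {"wx":0,"wy":0,"wz":0,"tx":-2.4,"ty":1.8,"tz":0.4,"hand":0.7},
  {"wx":0,"wy":0,"wz":0,"tx":-2.4,"ty":1.8,"tz":0.4,"hand":0.7},
  {"wx":0,"wy":0,"wz":0,"tx":-2.4,"ty":1.8,"tz":0.4,"hand":0.7},
  {"wx":0,"wy":0,"wz":0,"tx":-2.4,"ty":1.8,"tz":0.4,"hand":0.7},
  {"wx":0,"wy":0,"wz":0,"tx":-2.4,"ty":1.8,"tz":0.4,"hand":0.7},
  {"wx":0,"wy":0,"wz":0,"tx":-2.4,"ty":1.8,"tz":0.4,"hand":0.7},
  {"wx":0,"wy":0,"wz":0,"tx":-2.4,"ty":1.8,"tz":0.4,"hand":0.7},
  {"wx":0,"wy":0,"wz":0,"tx":-2.4,"ty":1.8,"tz":0.4,"hand":0.7},
  {"wx":0,"wy":0,"wz":0,"tx":-2.4,"ty":1.8,"tz":0.4,"hand":0.7},
])

```text
clock: 2.6
position: [0.4588, 0.1222, 0.2085]
ee_rot: [-2.476, -1.933, 0.0]
force: [0.3, -0.2, 0.8]
width: 0.702
```

```bash
python3 -c "
from h import *
go([.569,-.157,.13],-.255)"
```

```text
t 2.6 pos [0.4588 0.1222 0.2085] yaw -0.2452 tilt [-0.0002  0.0001] F [ 0.2816 -0.1584  0.7508] T [-0.0931  0.0474 -0.0322] w 0.702 q [-0.7989  0.2438  0.5212  2.0125 -0.1515  0.9225 -0.4438]
shift now-frame cm [-24.4086  17.4699   7.8419] after-turn frame [-24.2363  17.7063   7.846 ] wz 0.09355421302282509 rotvec units tool [-0.0023  0.0001  0.0936]
```

Call:
step_arm([
  {"wx":0,"wy":0,"wz":0.1,"tx":-2.42,"ty":1.77,"tz":0.5,"hand":0.4},
  {"wx":0,"wy":0,"wz":0,"tx":-2.42,"ty":1.77,"tz":0.5,"hand":0.4},
  {"wx":0,"wy":0,"wz":0,"tx":-2.42,"ty":1.77,"tz":0.5,"hand":0.4},
  {"wx":0,"wy":0,"wz":0,"tx":-2.42,"ty":1.77,"tz":0.5,"hand":0.4},
  {"wx":0,"wy":0,"wz":0,"tx":-2.42,"ty":1.77,"tz":0.5,"hand":0.4},
  {"wx":0,"wy":0,"wz":0,"tx":-2.42,"ty":1.77,"tz":0.5,"hand":0.4},
  {"wx":0,"wy":0,"wz":0,"tx":-2.42,"ty":1.77,"tz":0.5,"hand":0.4},
  {"wx":0,"wy":0,"wz":0,"tx":-2.42,"ty":1.77,"tz":0.5,"hand":0.4},
  {"wx":0,"wy":0,"wz":0,"tx":-2.42,"ty":1.77,"tz":0.5,"hand":0.4},
  {"wx":0,"wy":0,"wz":0,"tx":-2.42,"ty":1.77,"tz":0.5,"hand":0.4},
])

```text
clock: 3.43
position: [0.5691, -0.1565, 0.1581]
ee_rot: [-2.486, -1.92, 0.001]
force: [0.6, 0.3, 0.8]
width: 0.401
```

```bash
python3 -c "
from h import *
go([.569,-.157,.071],-.255)
im,d=arm.get_image('scene'); cv2.imwrite('pics/s1.png',cv2.resize(im[130:290,190:380,::-1],None,fx=4,fy=3.7))
"
```

```text
t 3.43 pos [ 0.5691 -0.1565  0.1581] yaw -0.2556 tilt [-0.0007  0.0003] F [0.5774 0.2821 0.7554] T [-0.0584  0.1127 -0.0084] w 0.401 q [-0.1969  0.5047  0.5396  1.7999 -0.3166  0.9245  0.2253]
shift now-frame cm [-0.0555  0.0101  8.7075] after-turn frame [-0.0546  0.0036  8.7075] wz -0.0058013041094473255 rotvec units tool [-0.0071 -0.001  -0.0058]
```

View pics/s1.png

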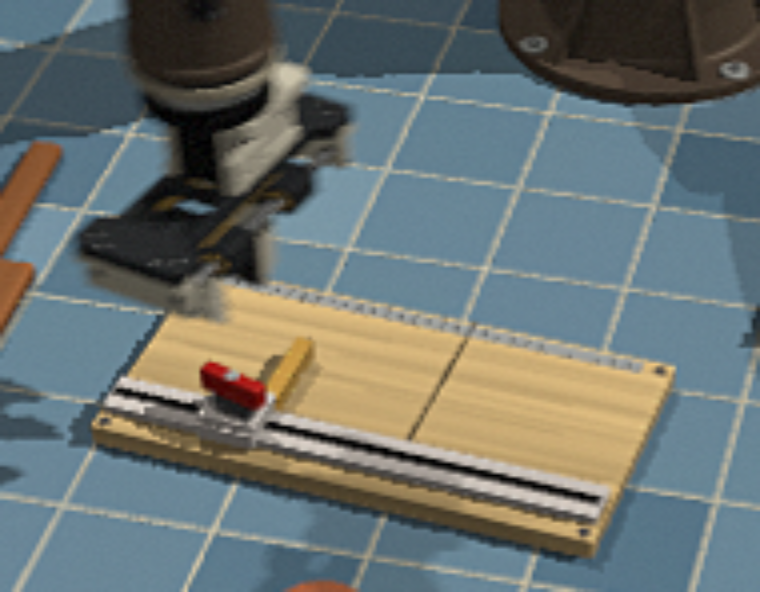

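Call:
step_arm([
  {"wx":0,"wy":0,"wz":0,"tx":-0.05,"ty":0,"tz":1.2,"hand":0.4},
  {"wx":0,"wy":0,"wz":0,"tx":0,"ty":0,"tz":1.2,"hand":0.4},
  {"wx":0,"wy":0,"wz":0,"tx":0,"ty":0,"tz":1.2,"hand":0.4},
  {"wx":0,"wy":0,"wz":0,"tx":0,"ty":0,"tz":1.2,"hand":0.4},
  {"wx":0,"wy":0,"wz":0,"tx":0,"ty":0,"tz":1.0,"hand":0.4},
  {"wx":0,"wy":0,"wz":0,"tx":0,"ty":0,"tz":1.0,"hand":0.4},
  {"wx":0,"wy":0,"wz":0,"tx":0,"ty":0,"tz":0.8,"hand":0.4},
  {"wx":0,"wy":0,"wz":0,"tx":0,"ty":0,"tz":0.6,"hand":0.4},
  {"wx":0,"wy":0,"wz":0,"tx":0,"ty":0,"tz":0.5,"hand":0.4},
  {"wx":0,"wy":0,"wz":0,"tx":0,"ty":0,"tz":0,"hand":0.4},
])

```text
clock: 4.32
position: [0.5685, -0.1555, 0.0708]
ee_rot: [-2.486, -1.919, 0.001]
force: [-0.1, -0.5, 0.2]
width: 0.398
```

```bash
python3 -c "
from h import *
go([.569,-.157,.071],-.255)
for n in('scene','top'):
    im,d=arm.get_image(n); x,y=(200,170) if n=='scene' else (330,200)
    cv2.imwrite('pics/%s2.png'%n,cv2.resize(im[y:y+100,x:x+130,::-1],None,fx=6,fy=6,interpolation=cv2.INTER_CUBIC))
"
```

```text
t 4.32 pos [ 0.5685 -0.1555  0.0708] yaw -0.2558 tilt [-0.001   0.0002] F [-0.1499 -0.4982  0.2141] T [-0.1128  0.0487  0.0607] w 0.398 q [-0.1475  0.6146  0.4726  1.8698 -0.3945  0.7515  0.2879]
shift now-frame cm [-0.1298  0.0885 -0.0169] after-turn frame [-0.1298  0.0884 -0.0168] wz -0.00760650089661613 rotvec units tool [-0.01    0.001  -0.0076]
```

View pics/scene2.png

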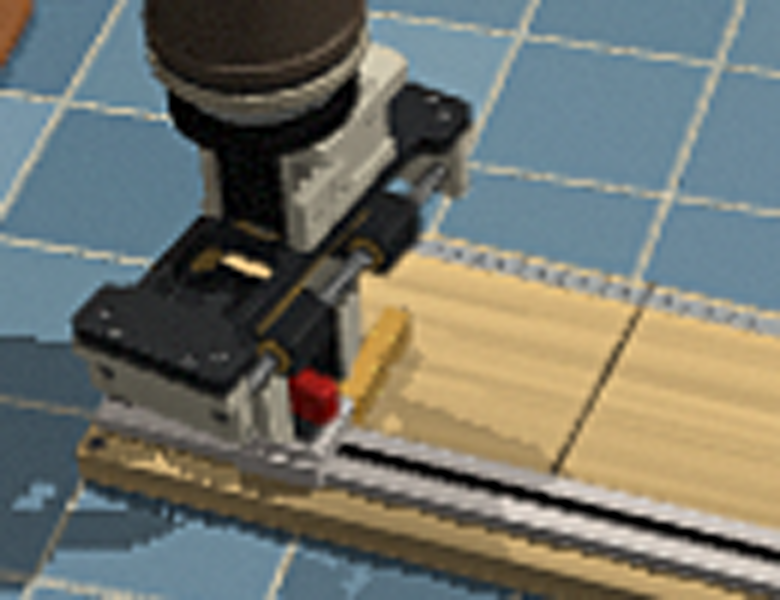

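View pics/top2.png

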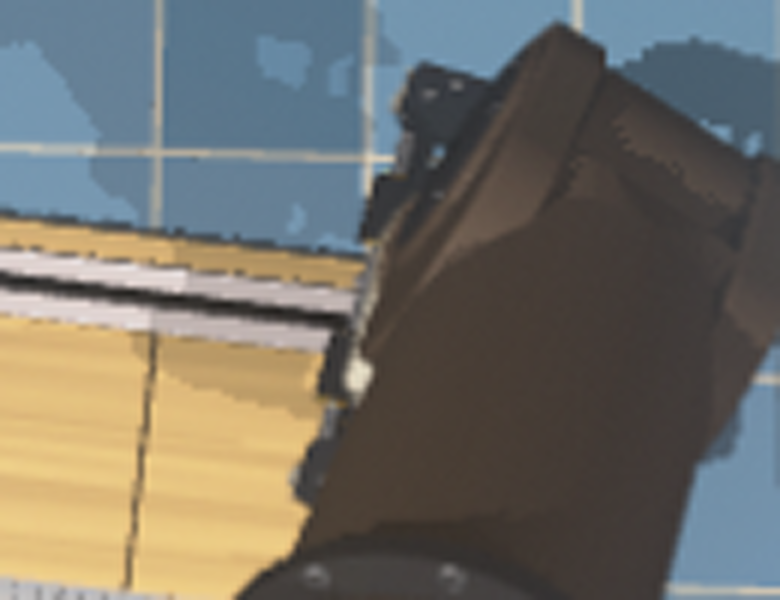

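Call:
step_arm([
  {"wx":0,"wy":0,"wz":0,"tx":-0.13,"ty":0.08,"tz":0,"hand":0.4},
  {"wx":0,"wy":0,"wz":0,"tx":0,"ty":0,"tz":0,"hand":0.3},
  {"wx":0,"wy":0,"wz":0,"tx":0,"ty":0,"tz":0,"hand":0.25},
  {"wx":0,"wy":0,"wz":0,"tx":0,"ty":0,"tz":0,"hand":0.2},
  {"wx":0,"wy":0,"wz":0,"tx":0,"ty":0,"tz":0,"hand":0.18},
  {"wx":0,"wy":0,"wz":0,"tx":0,"ty":0,"tz":0,"hand":0.16},
  {"wx":0,"wy":0,"wz":0,"tx":0,"ty":0,"tz":0,"hand":0.14},
  {"wx":0,"wy":0,"wz":0,"tx":0,"ty":0,"tz":0,"hand":0.12},
  {"wx":0,"wy":0,"wz":0,"tx":0,"ty":0,"tz":0,"hand":0.1},
  {"wx":0,"wy":0,"wz":0,"tx":0,"ty":0,"tz":0,"hand":0.1},
], force=4)

```text
clock: 5.25
position: [0.5695, -0.1571, 0.0718]
ee_rot: [2.487, 1.92, 0.0]
force: [1.2, 0.0, 0.1]
width: 0.14
```

```bash
python3 -c "
from h import *
go([.569,-.157,.071],-.255)
"
```

```text
t 5.25 pos [ 0.5695 -0.1571  0.0718] yaw -0.256 tilt [0.0003 0.    ] F [1.2155 0.009  0.1115] T [-0.1203 -0.1422 -0.0463] w 0.14 q [-0.1452  0.6144  0.4731  1.8669 -0.3943  0.7533  0.2896]
shift now-frame cm [ 0.0014 -0.0478  0.0776] after-turn frame [ 0.0014 -0.0477  0.0776] wz -0.009197573772395941 rotvec units tool [ 0.0029 -0.0008 -0.0092]
```

Call:
step_arm([
  {"wx":0,"wy":0,"wz":0,"tx":0,"ty":0,"tz":0,"hand":0},
  {"wx":0,"wy":0,"wz":0,"tx":0,"ty":0,"tz":0,"hand":0},
  {"wx":0,"wy":0,"wz":0.5,"tx":0,"ty":0,"tz":0,"hand":0},
  {"wx":0,"wy":0,"wz":0.5,"tx":0,"ty":0,"tz":0,"hand":0},
  {"wx":0,"wy":0,"wz":0.6,"tx":0,"ty":0,"tz":0,"hand":0},
  {"wx":0,"wy":0,"wz":0.6,"tx":0,"ty":0,"tz":0,"hand":0},
  {"wx":0,"wy":0,"wz":0.6,"tx":0,"ty":0,"tz":0,"hand":0},
  {"wx":0,"wy":0,"wz":0.6,"tx":0,"ty":0,"tz":0,"hand":0},
  {"wx":0,"wy":0,"wz":0.6,"tx":0,"ty":0,"tz":0,"hand":0},
  {"wx":0,"wy":0,"wz":0,"tx":0,"ty":0,"tz":0,"hand":0},
], force=45)

```text
clock: 6.08
position: [0.5699, -0.1573, 0.0718]
ee_rot: [2.832, 1.357, 0.001]
force: [2.0, -0.6, -1.1]
width: 0.127
```

```bash
python3 -c "
from h import *
go([.569,-.157,.071],-.255)
"
```

```text
t 6.08 pos [ 0.5699 -0.1573  0.0718] yaw -0.6774 tilt [ 0.001  -0.0007] F [ 1.9608 -0.5839 -1.1053] T [-0.2529 -0.6452 -0.0553] w 0.127 q [-0.2208  0.6404  0.5912  1.8727 -0.4942  0.7771 -0.0381]
shift now-frame cm [-0.034  -0.0921  0.0801] after-turn frame [ 0.0067 -0.0979  0.0802] wz -4.03351669069001 rotvec units tool [ 0.0118  0.0021 -4.0335]
```

Call:
step_arm([
  {"wx":0,"wy":0,"wz":0.8,"tx":0,"ty":0,"tz":0,"hand":0},
  {"wx":0,"wy":0,"wz":0.8,"tx":0,"ty":0,"tz":0,"hand":0},
  {"wx":0,"wy":0,"wz":0.8,"tx":0,"ty":0,"tz":0,"hand":0},
  {"wx":0,"wy":0,"wz":0.8,"tx":0,"ty":0,"tz":0,"hand":0},
  {"wx":0,"wy":0,"wz":0.8,"tx":0,"ty":0,"tz":0,"hand":0},
  {"wx":0,"wy":0,"wz":0.8,"tx":0,"ty":0,"tz":0,"hand":0},
  {"wx":0,"wy":0,"wz":0.8,"tx":0,"ty":0,"tz":0,"hand":0},
  {"wx":0,"wy":0,"wz":0.8,"tx":0,"ty":0,"tz":0,"hand":0},
  {"wx":0,"wy":0,"wz":0.8,"tx":0,"ty":0,"tz":0,"hand":0},
  {"wx":0,"wy":0,"wz":0.8,"tx":0,"ty":0,"tz":0,"hand":0},
], force=45)

```text
clock: 6.92
position: [0.5703, -0.1582, 0.072]
ee_rot: [3.138, 0.089, 0.003]
force: [5.1, -4.5, -4.8]
width: 0.126
```

Call:
step_arm([
  {"wx":0,"wy":0,"wz":0,"tx":0,"ty":0,"tz":0,"hand":0},
  {"wx":0,"wy":0,"wz":0,"tx":0,"ty":0,"tz":0,"hand":0},
  {"wx":0,"wy":0,"wz":0,"tx":0,"ty":0,"tz":0,"hand":0},
  {"wx":0,"wy":0,"wz":0,"tx":0,"ty":0,"tz":0,"hand":0},
  {"wx":0,"wy":0,"wz":0,"tx":0,"ty":0,"tz":0,"hand":0},
  {"wx":0,"wy":0,"wz":0,"tx":0,"ty":0,"tz":0,"hand":0},
  {"wx":0,"wy":0,"wz":0,"tx":0,"ty":0,"tz":0,"hand":0},
  {"wx":0,"wy":0,"wz":0,"tx":0,"ty":0,"tz":0,"hand":0},
  {"wx":0,"wy":0,"wz":0,"tx":0,"ty":0,"tz":0,"hand":0},
  {"wx":0,"wy":0,"wz":0,"tx":0,"ty":0,"tz":0,"hand":0},
])

```text
clock: 7.75
position: [0.5703, -0.1582, 0.072]
ee_rot: [3.138, 0.094, 0.003]
force: [3.9, -3.0, -4.4]
width: 0.125
```

```bash
python3 -c "
from h import *
go([.569,-.157,.071],-1.5)
for n in('scene','top'):
    im,d=arm.get_image(n); x,y=(200,170) if n=='scene' else (330,200)
    cv2.imwrite('pics/%s3.png'%n,cv2.resize(im[y:y+100,x:x+130,::-1],None,fx=6,fy=6,interpolation=cv2.INTER_CUBIC))
"
```

```text
t 7.75 pos [ 0.5703 -0.1582  0.072 ] yaw -1.5107 tilt [ 0.0021 -0.002 ] F [ 3.8531 -2.9788 -4.445 ] T [-0.8618 -0.934  -0.0464] w 0.125 q [-0.3538  0.7135  0.8188  1.8828 -0.6876  0.8503 -0.6896]
shift now-frame cm [-0.1249 -0.1322  0.0952] after-turn frame [-0.1233 -0.1333  0.0957] wz -0.10256347433394024 rotvec units tool [ 0.02   -0.0188 -0.1025]
```

View pics/scene3.png

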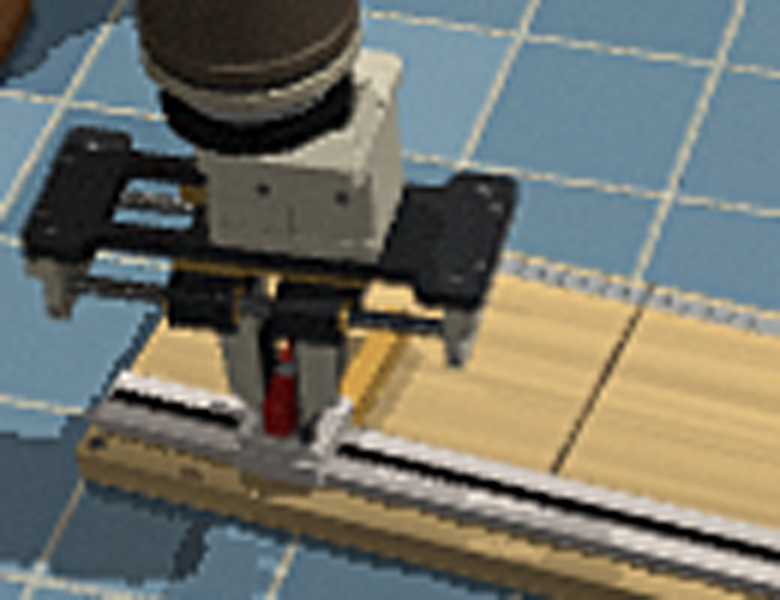

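Call:
step_arm([
  {"wx":0,"wy":0,"wz":0,"tx":0,"ty":0,"tz":0,"hand":0.2},
  {"wx":0,"wy":0,"wz":0,"tx":0,"ty":0,"tz":0,"hand":0.3},
  {"wx":0,"wy":0,"wz":0,"tx":0,"ty":0,"tz":0,"hand":0.35},
  {"wx":0,"wy":0,"wz":0,"tx":0,"ty":0,"tz":0,"hand":0.35},
  {"wx":0,"wy":0,"wz":0,"tx":0,"ty":0,"tz":-1,"hand":0.35},
  {"wx":0,"wy":0,"wz":0,"tx":0,"ty":0,"tz":-2,"hand":0.35},
  {"wx":0,"wy":0,"wz":0,"tx":0,"ty":0,"tz":-2,"hand":0.35},
  {"wx":0,"wy":0,"wz":0,"tx":0,"ty":0,"tz":-2,"hand":0.35},
  {"wx":0,"wy":0,"wz":0,"tx":0,"ty":0,"tz":-2,"hand":0.35},
  {"wx":0,"wy":0,"wz":0,"tx":0,"ty":0,"tz":-2,"hand":0.35},
])

```text
clock: 8.68
position: [0.569, -0.1572, 0.1834]
ee_rot: [-3.14, -0.091, 0.0]
force: [0.5, 0.6, 0.1]
width: 0.349
```

Call:
step_arm([
  {"wx":0,"wy":0,"wz":-1,"tx":0,"ty":0,"tz":0,"hand":0.9},
  {"wx":0,"wy":0,"wz":-1,"tx":0,"ty":0,"tz":0,"hand":0.9},
  {"wx":0,"wy":0,"wz":-1,"tx":0,"ty":0,"tz":0,"hand":0.9},
  {"wx":0,"wy":0,"wz":-1,"tx":0,"ty":0,"tz":0,"hand":0.9},
  {"wx":0,"wy":0,"wz":-1,"tx":0,"ty":0,"tz":0,"hand":0.9},
  {"wx":0,"wy":0,"wz":-1,"tx":0,"ty":0,"tz":0,"hand":0.9},
  {"wx":0,"wy":0,"wz":-1,"tx":0,"ty":0,"tz":0,"hand":0.9},
  {"wx":0,"wy":0,"wz":-1,"tx":0,"ty":0,"tz":0,"hand":0.9},
  {"wx":0,"wy":0,"wz":-1,"tx":0,"ty":0,"tz":0,"hand":0.9},
  {"wx":0,"wy":0,"wz":-1,"tx":0,"ty":0,"tz":0,"hand":0.9},
])

```text
clock: 9.52
position: [0.569, -0.1574, 0.1825]
ee_rot: [2.669, 1.656, -0.0]
force: [0.0, -0.5, -0.1]
width: 0.9
```

Call:
step_arm([
  {"wx":0,"wy":0,"wz":-1,"tx":0,"ty":0,"tz":0,"hand":0.9},
  {"wx":0,"wy":0,"wz":-1,"tx":0,"ty":0,"tz":0,"hand":0.9},
  {"wx":0,"wy":0,"wz":-1,"tx":0,"ty":0,"tz":0,"hand":0.9},
  {"wx":0,"wy":0,"wz":-1,"tx":0,"ty":0,"tz":0,"hand":0.9},
  {"wx":0,"wy":0,"wz":-1,"tx":0,"ty":0,"tz":0,"hand":0.9},
  {"wx":0,"wy":0,"wz":-1,"tx":0,"ty":0,"tz":0,"hand":0.9},
  {"wx":0,"wy":0,"wz":-0.7,"tx":0,"ty":0,"tz":0,"hand":0.9},
  {"wx":0,"wy":0,"wz":0,"tx":0,"ty":0,"tz":0,"hand":0.9},
  {"wx":0,"wy":0,"wz":0,"tx":0,"ty":0,"tz":0,"hand":0.9},
  {"wx":0,"wy":0,"wz":0,"tx":0,"ty":0,"tz":0,"hand":0.9},
])

```text
clock: 10.35
position: [0.5692, -0.1573, 0.1821]
ee_rot: [1.947, 2.465, -0.0]
force: [0.7, -0.5, 0.1]
width: 0.904
```

```bash
python3 -c "
from h import *
go([.517,.293,.1],.24)
"
```

```text
t 10.35 pos [ 0.5692 -0.1573  0.1821] yaw 0.2335 tilt [ 0.0001 -0.0002] F [ 0.7207 -0.4702  0.0651] T [-0.0784  0.0597  0.0604] w 0.904 q [-0.1503  0.4645  0.4683  1.7708 -0.2484  0.9648  0.6513]
shift now-frame cm [45.0189  5.3374  8.1969] after-turn frame [44.9814  5.6326  8.2054] wz -0.06247198947596853 rotvec units tool [ 0.0009  0.0019 -0.0625]
```

Call:
step_arm([
  {"wx":0,"wy":0,"wz":-0.06,"tx":2.25,"ty":0.28,"tz":0.1,"hand":0.8},
  {"wx":0,"wy":0,"wz":0,"tx":2.25,"ty":0.28,"tz":0.1,"hand":0.8},
  {"wx":0,"wy":0,"wz":0,"tx":2.25,"ty":0.28,"tz":0.1,"hand":0.8},
  {"wx":0,"wy":0,"wz":0,"tx":2.25,"ty":0.28,"tz":0.1,"hand":0.8},
  {"wx":0,"wy":0,"wz":0,"tx":2.25,"ty":0.28,"tz":0.1,"hand":0.8},
  {"wx":0,"wy":0,"wz":0,"tx":2.25,"ty":0.28,"tz":0.1,"hand":0.8},
  {"wx":0,"wy":0,"wz":0,"tx":2.25,"ty":0.28,"tz":0.1,"hand":0.8},
  {"wx":0,"wy":0,"wz":0,"tx":2.25,"ty":0.28,"tz":0.1,"hand":0.8},
  {"wx":0,"wy":0,"wz":0,"tx":2.25,"ty":0.28,"tz":0.1,"hand":0.8},
  {"wx":0,"wy":0,"wz":0,"tx":2.25,"ty":0.28,"tz":0.1,"hand":0.8},
])

```text
clock: 11.18
position: [0.5423, 0.0691, 0.1718]
ee_rot: [1.939, 2.472, -0.0]
force: [0.4, -0.7, 0.8]
width: 0.799
```

Call:
step_arm([
  {"wx":0,"wy":0,"wz":0,"tx":2.25,"ty":0.28,"tz":0.5,"hand":0.8},
  {"wx":0,"wy":0,"wz":0,"tx":2.25,"ty":0.28,"tz":0.5,"hand":0.8},
  {"wx":0,"wy":0,"wz":0,"tx":2.25,"ty":0.28,"tz":0.5,"hand":0.8},
  {"wx":0,"wy":0,"wz":0,"tx":2.25,"ty":0.28,"tz":0.5,"hand":0.8},
  {"wx":0,"wy":0,"wz":0,"tx":2.25,"ty":0.28,"tz":0.5,"hand":0.8},
  {"wx":0,"wy":0,"wz":0,"tx":2.25,"ty":0.28,"tz":0.5,"hand":0.8},
  {"wx":0,"wy":0,"wz":0,"tx":2.25,"ty":0.28,"tz":0.5,"hand":0.8},
  {"wx":0,"wy":0,"wz":0,"tx":2.25,"ty":0.28,"tz":0.5,"hand":0.8},
  {"wx":0,"wy":0,"wz":0,"tx":2.25,"ty":0.28,"tz":0.5,"hand":0.8},
  {"wx":0,"wy":0,"wz":0,"tx":2.0,"ty":0.28,"tz":0.5,"hand":0.8},
])

```text
clock: 12.02
position: [0.5159, 0.2924, 0.1216]
ee_rot: [1.938, 2.473, 0.0]
force: [-0.1, 0.5, 0.4]
width: 0.801
```

```bash
python3 -c "
from h import *
go([.517,.293,.034],.24)
im,d=arm.get_image('top'); cv2.imwrite('pics/top4.png',cv2.resize(im[225:320,290:440,::-1],None,fx=5,fy=5,interpolation=cv2.INTER_CUBIC)); np.savez('top4.npz',im=im,d=d)
cv2.imwrite('pics/top4b.png',im[:,:,::-1])
im,d=arm.get_image('scene'); cv2.imwrite('pics/scene4.png',cv2.resize(im[195:285,205:365,::-1],None,fx=5,fy=5,interpolation=cv2.INTER_CUBIC))
"
```

```text
t 12.02 pos [0.5159 0.2924 0.1216] yaw 0.2413 tilt [0. 0.] F [-0.1345  0.5308  0.393 ] T [-0.0631  0.0296  0.0628] w 0.801 q [-0.8727  0.5327  0.3835  1.8186 -0.2582  0.8394 -0.1223]
shift now-frame cm [0.0315 0.1245 8.7554] after-turn frame [0.0317 0.1246 8.7554] wz 0.012517510275503388 rotvec units tool [ 0.0002 -0.0001  0.0125]
```

View pics/top4.png

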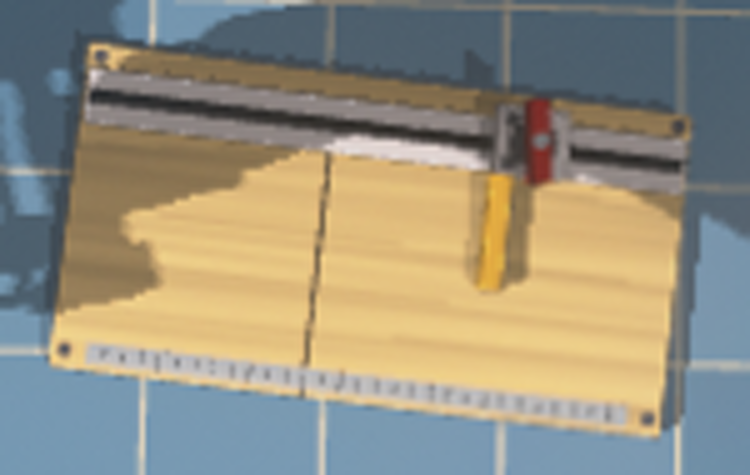

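View pics/scene4.png

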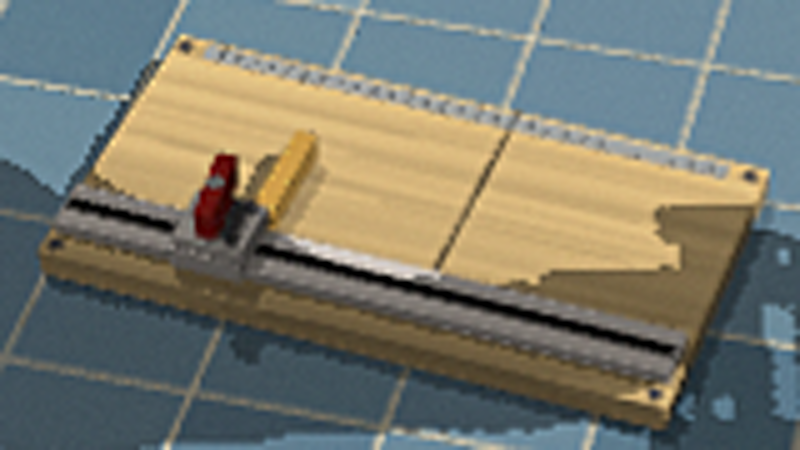

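View pics/top4b.png

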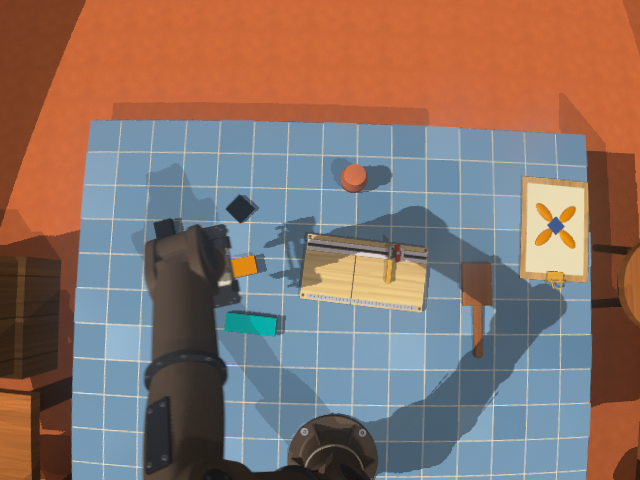

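Call:
step_arm([
  {"wx":0,"wy":0,"wz":0,"tx":0.03,"ty":0.12,"tz":1.2,"hand":0.8},
  {"wx":0,"wy":0,"wz":0,"tx":0,"ty":0,"tz":1.2,"hand":0.8},
  {"wx":0,"wy":0,"wz":0,"tx":0,"ty":0,"tz":1.2,"hand":0.8},
  {"wx":0,"wy":0,"wz":0,"tx":0,"ty":0,"tz":1.2,"hand":0.8},
  {"wx":0,"wy":0,"wz":0,"tx":0,"ty":0,"tz":1.0,"hand":0.8},
  {"wx":0,"wy":0,"wz":0,"tx":0,"ty":0,"tz":1.0,"hand":0.8},
  {"wx":0,"wy":0,"wz":0,"tx":0,"ty":0,"tz":0.8,"hand":0.8},
  {"wx":0,"wy":0,"wz":0,"tx":0,"ty":0,"tz":0.6,"hand":0.8},
  {"wx":0,"wy":0,"wz":0,"tx":0,"ty":0,"tz":0.5,"hand":0.8},
  {"wx":0,"wy":0,"wz":0,"tx":0,"ty":0,"tz":0.1,"hand":0.8},
])

```text
clock: 12.95
position: [0.5172, 0.2911, 0.0329]
ee_rot: [-1.936, -2.474, 0.001]
force: [0.7, -0.2, 0.2]
width: 0.803
```

```bash
python3 -c "
from h import *
go([.517,.293,.034],.24)
im,d=arm.get_image('scene'); cv2.imwrite('pics/scene5.png',cv2.resize(im[190:310,350:510,::-1],None,fx=5,fy=5,interpolation=cv2.INTER_CUBIC))
"
```

```text
t 12.95 pos [0.5172 0.2911 0.0329] yaw 0.2425 tilt [-0.0007 -0.0005] F [ 0.6753 -0.1734  0.156 ] T [-0.045   0.0683  0.0186] w 0.803 q [-0.8252  0.6546  0.3241  1.8719 -0.3189  0.6665 -0.0682]
shift now-frame cm [ 0.1879  0.0296 -0.1113] after-turn frame [ 0.188   0.0292 -0.1112] wz 0.02347596065713517 rotvec units tool [-0.0076  0.0029  0.0235]
```

View pics/scene5.png

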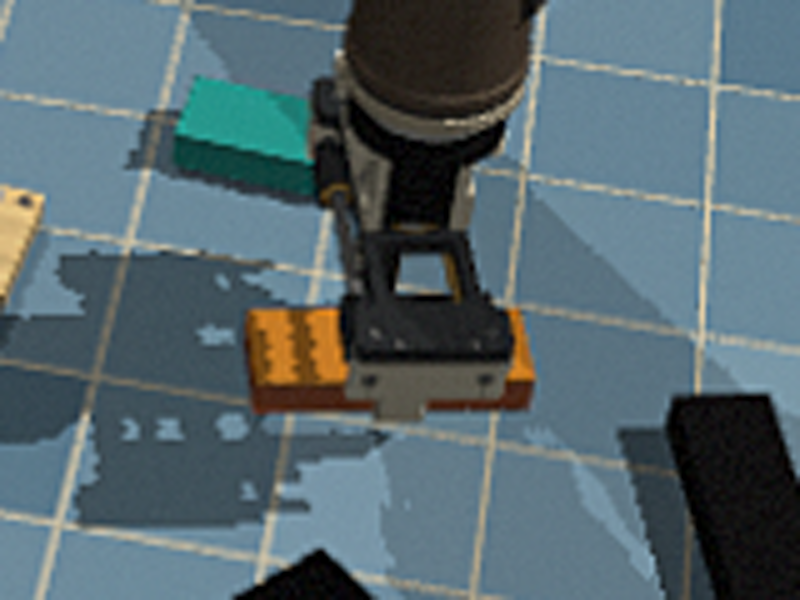

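Call:
step_arm([
  {"wx":0,"wy":0,"wz":0,"tx":0.19,"ty":0,"tz":0,"hand":0.7},
  {"wx":0,"wy":0,"wz":0,"tx":0,"ty":0,"tz":0,"hand":0.62},
  {"wx":0,"wy":0,"wz":0,"tx":0,"ty":0,"tz":0,"hand":0.58},
  {"wx":0,"wy":0,"wz":0,"tx":0,"ty":0,"tz":0,"hand":0.54},
  {"wx":0,"wy":0,"wz":0,"tx":0,"ty":0,"tz":0,"hand":0.5},
  {"wx":0,"wy":0,"wz":0,"tx":0,"ty":0,"tz":0,"hand":0.4},
  {"wx":0,"wy":0,"wz":0,"tx":0,"ty":0,"tz":0,"hand":0.3},
  {"wx":0,"wy":0,"wz":0,"tx":0,"ty":0,"tz":0,"hand":0.3},
  {"wx":0,"wy":0,"wz":0,"tx":0,"ty":0,"tz":0,"hand":0.3},
  {"wx":0,"wy":0,"wz":0,"tx":0,"ty":0,"tz":0,"hand":0.3},
], force=30)

```text
clock: 13.83
position: [0.5169, 0.2933, 0.034]
ee_rot: [-1.936, -2.474, -0.0]
force: [-3.1, -0.5, 5.6]
width: 0.536
```

Call:
step_arm([
  {"wx":0,"wy":0,"wz":0,"tx":0,"ty":0,"tz":-0.5,"hand":0.3},
  {"wx":0,"wy":0,"wz":0,"tx":0,"ty":0,"tz":-0.8,"hand":0.3},
  {"wx":0,"wy":0,"wz":0,"tx":0,"ty":0,"tz":-1,"hand":0.3},
  {"wx":0,"wy":0,"wz":0,"tx":0,"ty":0,"tz":-1,"hand":0.3},
  {"wx":0,"wy":0,"wz":0,"tx":0,"ty":0,"tz":-1,"hand":0.3},
  {"wx":0,"wy":0,"wz":0,"tx":0,"ty":0,"tz":-1,"hand":0.3},
  {"wx":0,"wy":0,"wz":0,"tx":0,"ty":0,"tz":-1,"hand":0.3},
  {"wx":0,"wy":0,"wz":0,"tx":0,"ty":0,"tz":-1,"hand":0.3},
  {"wx":0,"wy":0,"wz":0,"tx":0,"ty":0,"tz":-0.5,"hand":0.3},
  {"wx":0,"wy":0,"wz":0,"tx":0,"ty":0,"tz":0,"hand":0.3},
])

```text
clock: 14.67
position: [0.5177, 0.2936, 0.1133]
ee_rot: [1.936, 2.473, 0.004]
force: [0.2, 0.1, -3.1]
width: 0.539
```

```bash
python3 -c "
from h import *
go([.5367,-.03,.11],-.094)
"
```

```text
t 14.67 pos [0.5177 0.2936 0.1133] yaw 0.2426 tilt [0.0019 0.0015] F [ 0.1752  0.0963 -3.1349] T [-0.0206  0.0183 -0.0189] w 0.539 q [-0.8687  0.545   0.3792  1.8219 -0.2654  0.8222 -0.1153]
shift now-frame cm [-31.8684  -5.9274   0.2879] after-turn frame [-32.0372   4.9318   0.3316] wz 3.214454530523996 rotvec units tool [ 0.0194 -0.0126  3.2145]
```

Call:
step_arm([
  {"wx":0,"wy":0,"wz":0.8,"tx":0,"ty":0,"tz":0,"hand":0.3},
  {"wx":0,"wy":0,"wz":0.8,"tx":0,"ty":0,"tz":0,"hand":0.3},
  {"wx":0,"wy":0,"wz":0.8,"tx":0,"ty":0,"tz":0,"hand":0.3},
  {"wx":0,"wy":0,"wz":0.8,"tx":0,"ty":0,"tz":0,"hand":0.3},
  {"wx":0,"wy":0,"wz":0,"tx":-1.5,"ty":0.25,"tz":0,"hand":0.3},
  {"wx":0,"wy":0,"wz":0,"tx":-2.1,"ty":0.25,"tz":0,"hand":0.3},
  {"wx":0,"wy":0,"wz":0,"tx":-2.1,"ty":0.25,"tz":0,"hand":0.3},
  {"wx":0,"wy":0,"wz":0,"tx":-2.1,"ty":0.25,"tz":0,"hand":0.3},
  {"wx":0,"wy":0,"wz":0,"tx":-2.1,"ty":0.25,"tz":0,"hand":0.3},
  {"wx":0,"wy":0,"wz":0,"tx":-2.1,"ty":0.25,"tz":0,"hand":0.3},
])

```text
clock: 15.5
position: [0.5204, 0.1706, 0.1114]
ee_rot: [-2.321, -2.118, 0.001]
force: [0.2, -0.6, -2.9]
width: 0.538
```

Call:
step_arm([
  {"wx":0,"wy":0,"wz":0,"tx":-2.5,"ty":0.27,"tz":0,"hand":0.3},
  {"wx":0,"wy":0,"wz":0,"tx":-2.5,"ty":0.27,"tz":0,"hand":0.3},
  {"wx":0,"wy":0,"wz":0,"tx":-2.5,"ty":0.27,"tz":0,"hand":0.3},
  {"wx":0,"wy":0,"wz":0,"tx":-2.5,"ty":0.27,"tz":0,"hand":0.3},
  {"wx":0,"wy":0,"wz":0,"tx":-2.5,"ty":0.27,"tz":0,"hand":0.3},
  {"wx":0,"wy":0,"wz":0,"tx":-2.5,"ty":0.27,"tz":0,"hand":0.3},
  {"wx":0,"wy":0,"wz":0,"tx":-2.5,"ty":0.27,"tz":0,"hand":0.3},
  {"wx":0,"wy":0,"wz":0,"tx":-2.5,"ty":0.27,"tz":0,"hand":0.3},
  {"wx":0,"wy":0,"wz":0,"tx":-1.5,"ty":0.27,"tz":0,"hand":0.3},
  {"wx":0,"wy":0,"wz":0,"tx":-0.5,"ty":0.27,"tz":0,"hand":0.3},
])

```text
clock: 16.33
position: [0.5265, -0.0532, 0.1117]
ee_rot: [2.325, 2.112, -0.002]
force: [0.0, -0.2, -3.3]
width: 0.538
```

```bash
python3 -c "
from h import *
go([.528,-.048,.054],-.094)
im,d=arm.get_image('scene'); cv2.imwrite('pics/scene6.png',cv2.resize(im[165:285,205:365,::-1],None,fx=5,fy=5,interpolation=cv2.INTER_CUBIC))
im,d=arm.get_image('top'); cv2.imwrite('pics/top6.png',cv2.resize(im[225:320,290:440,::-1],None,fx=5,fy=5,interpolation=cv2.INTER_CUBIC))
"
```

```text
t 16.33 pos [ 0.5265 -0.0532  0.1117] yaw -0.0958 tilt [-0.0004 -0.0015] F [ 0.047  -0.2032 -3.3422] T [-0.0964  0.0412  0.0532] w 0.538 q [-0.3548  0.4713  0.4817  1.9899 -0.3107  0.7521  0.2156]
shift now-frame cm [0.5425 0.0988 5.7698] after-turn frame [0.5335 0.0985 5.7707] wz -0.01761488075616193 rotvec units tool [-0.0021  0.0145 -0.0176]
```

View pics/scene6.png

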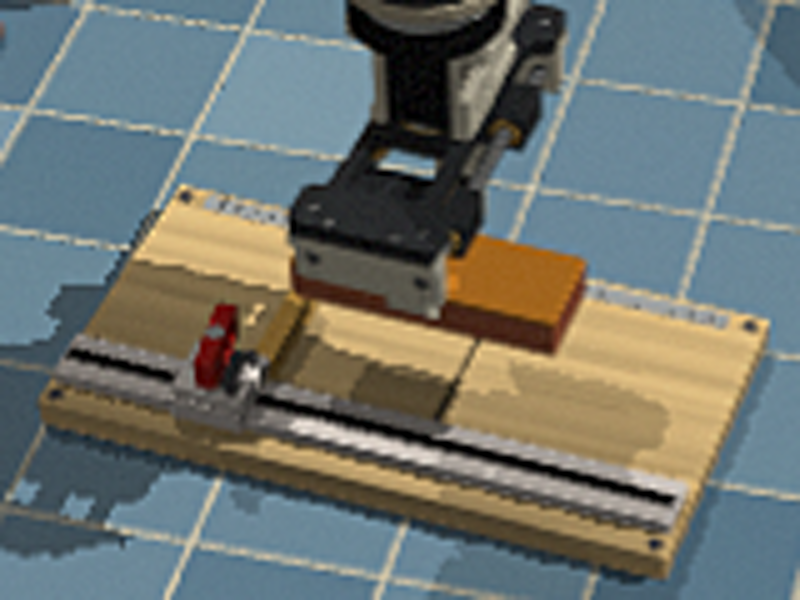

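View pics/top6.png

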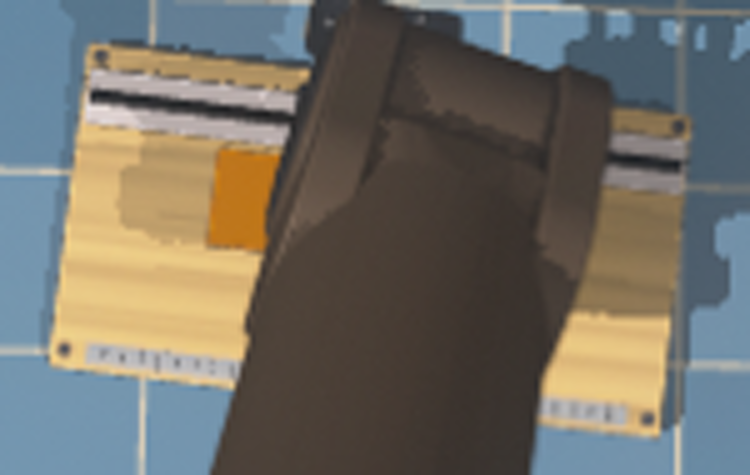

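Call:
step_arm([
  {"wx":0,"wy":0,"wz":0,"tx":0.25,"ty":0,"tz":0.5,"hand":0.3},
  {"wx":0,"wy":0,"wz":0,"tx":0.25,"ty":0,"tz":0.8,"hand":0.3},
  {"wx":0,"wy":0,"wz":0,"tx":0,"ty":0,"tz":0.8,"hand":0.3},
  {"wx":0,"wy":0,"wz":0,"tx":0,"ty":0,"tz":0.8,"hand":0.3},
  {"wx":0,"wy":0,"wz":0,"tx":0,"ty":0,"tz":0.8,"hand":0.3},
  {"wx":0,"wy":0,"wz":0,"tx":0,"ty":0,"tz":0.7,"hand":0.3},
  {"wx":0,"wy":0,"wz":0,"tx":0,"ty":0,"tz":0.6,"hand":0.3},
  {"wx":0,"wy":0,"wz":0,"tx":0,"ty":0,"tz":0.4,"hand":0.3},
  {"wx":0,"wy":0,"wz":0,"tx":0,"ty":0,"tz":0.2,"hand":0.3},
  {"wx":0,"wy":0,"wz":0,"tx":0,"ty":0,"tz":0,"hand":0.3},
])

```text
clock: 17.27
position: [0.5276, -0.0444, 0.0553]
ee_rot: [-2.322, -2.116, 0.001]
force: [0.9, 0.3, -2.7]
width: 0.541
```

```bash
python3 -c "
from h import *
go([.528,-.048,.052],-.094)
"
```

```text
t 17.27 pos [ 0.5276 -0.0444  0.0553] yaw -0.0927 tilt [-0.0006 -0.0001] F [ 0.8866  0.2932 -2.6603] T [-0.0925  0.0264  0.0392] w 0.541 q [-0.3216  0.5575  0.4215  2.0266 -0.3749  0.6322  0.2568]
shift now-frame cm [-0.3544  0.0707  0.33  ] after-turn frame [-0.3543  0.071   0.33  ] wz 0.012561549936015319 rotvec units tool [-0.0054  0.0012  0.0126]
```

Call:
step_arm([
  {"wx":0,"wy":0,"wz":0,"tx":0,"ty":0,"tz":0.1,"hand":0.3},
  {"wx":0,"wy":0,"wz":0,"tx":0,"ty":0,"tz":0.1,"hand":0.3},
  {"wx":0,"wy":0,"wz":0,"tx":0,"ty":0,"tz":0.1,"hand":0.3},
  {"wx":0,"wy":0,"wz":0,"tx":0,"ty":0,"tz":0,"hand":0.3},
  {"wx":0,"wy":0,"wz":0,"tx":0,"ty":0,"tz":0,"hand":0.3},
  {"wx":0,"wy":0,"wz":0,"tx":0,"ty":0,"tz":0,"hand":0.3},
  {"wx":0,"wy":0,"wz":0,"tx":0,"ty":0,"tz":0,"hand":0.3},
  {"wx":0,"wy":0,"wz":0,"tx":0,"ty":0,"tz":0,"hand":0.3},
  {"wx":0,"wy":0,"wz":0,"tx":0,"ty":0,"tz":0,"hand":0.3},
  {"wx":0,"wy":0,"wz":0,"tx":0,"ty":0,"tz":0,"hand":0.3},
])

```text
clock: 18.1
position: [0.5278, -0.0443, 0.0528]
ee_rot: [2.322, 2.116, 0.0]
force: [-0.6, 1.0, -2.4]
width: 0.541
```

```bash
python3 -c "
from h import *
go([.528,-.048,.052],-.094)
"
```

```text
t 18.1 pos [ 0.5278 -0.0443  0.0528] yaw -0.0925 tilt [0.0001 0.    ] F [-0.5536  1.0361 -2.4311] T [-0.0408  0.0355  0.0322] w 0.541 q [-0.3193  0.5615  0.4183  2.028  -0.3781  0.6261  0.2594]
shift now-frame cm [-0.3708  0.0496  0.0751] after-turn frame [-0.3707  0.0502  0.0751] wz 0.014175164551426976 rotvec units tool [ 0.001  -0.0005  0.0142]
```

Call:
step_arm([
  {"wx":0,"wy":0,"wz":0,"tx":0,"ty":0,"tz":0.05,"hand":0.3},
  {"wx":0,"wy":0,"wz":0,"tx":0,"ty":0,"tz":0.05,"hand":0.3},
  {"wx":0,"wy":0,"wz":0,"tx":0,"ty":0,"tz":0.05,"hand":0.3},
  {"wx":0,"wy":0,"wz":0,"tx":0,"ty":0,"tz":0,"hand":0.3},
  {"wx":0,"wy":0,"wz":0,"tx":0,"ty":0,"tz":0,"hand":0.3},
  {"wx":0,"wy":0,"wz":0,"tx":0,"ty":0,"tz":0,"hand":0.3},
  {"wx":0,"wy":0,"wz":0,"tx":0,"ty":0,"tz":0,"hand":0.3},
  {"wx":0,"wy":0,"wz":0,"tx":0,"ty":0,"tz":0,"hand":0.3},
  {"wx":0,"wy":0,"wz":0,"tx":0,"ty":0,"tz":0,"hand":0.3},
  {"wx":0,"wy":0,"wz":0,"tx":0,"ty":0,"tz":0,"hand":0.3},
])

```text
clock: 18.93
position: [0.5279, -0.0443, 0.052]
ee_rot: [-2.322, -2.116, -0.001]
force: [-3.8, 0.5, 10.2]
width: 0.54
```

```bash
python3 -c "
from h import *
go([.528,-.048,.052],-.094)
"
```

```text
t 18.93 pos [ 0.5279 -0.0443  0.052 ] yaw -0.0927 tilt [0.0004 0.0006] F [-3.7516  0.4799 10.2228] T [-0.0017  0.932  -0.0029] w 0.54 q [-0.3179  0.5626  0.4169  2.0286 -0.3796  0.6243  0.2609]
shift now-frame cm [-0.3684  0.0481 -0.0029] after-turn frame [-0.3683  0.0486 -0.0027] wz 0.01253915676706442 rotvec units tool [ 0.0032 -0.0062  0.0125]
```

Call:
step_arm([
  {"wx":0,"wy":0,"wz":0,"tx":0,"ty":0,"tz":-0.04,"hand":0.3},
  {"wx":0,"wy":0,"wz":0,"tx":0,"ty":0.1,"tz":0,"hand":0.3},
  {"wx":0,"wy":0,"wz":0,"tx":-0.2,"ty":0.1,"tz":0,"hand":0.3},
  {"wx":0,"wy":0,"wz":0,"tx":-0.2,"ty":0.1,"tz":0,"hand":0.3},
  {"wx":0,"wy":0,"wz":0,"tx":-0.2,"ty":0.1,"tz":0,"hand":0.3},
  {"wx":0,"wy":0,"wz":0,"tx":-0.2,"ty":0.1,"tz":0,"hand":0.3},
  {"wx":0,"wy":0,"wz":0,"tx":-0.2,"ty":0.1,"tz":0,"hand":0.3},
  {"wx":0,"wy":0,"wz":0,"tx":-0.2,"ty":0.1,"tz":0,"hand":0.3},
  {"wx":0,"wy":0,"wz":0,"tx":-0.1,"ty":0.05,"tz":0,"hand":0.3},
  {"wx":0,"wy":0,"wz":0,"tx":0,"ty":0,"tz":0,"hand":0.3},
])

```text
clock: 19.77
position: [0.5347, -0.0577, 0.052]
ee_rot: [2.321, 2.116, 0.002]
force: [-0.3, 1.9, 4.8]
width: 0.54
```

```bash
python3 -c "
from h import *
go([.5367,-.0636,.052],-.094)
"
```

```text
t 19.77 pos [ 0.5347 -0.0577  0.052 ] yaw -0.0924 tilt [0.001  0.0005] F [-0.3342  1.9004  4.8033] T [ 0.3607  0.3754 -0.0042] w 0.54 q [-0.2898  0.5715  0.4156  2.0092 -0.3784  0.6343  0.2828]
shift now-frame cm [-0.5678  0.2536  0.0009] after-turn frame [-0.5674  0.2545  0.001 ] wz 0.015109804623756202 rotvec units tool [ 0.0089 -0.0059  0.0151]
```

Call:
step_arm([
  {"wx":0,"wy":0,"wz":0,"tx":-0.1,"ty":0.05,"tz":0,"hand":0.3},
  {"wx":0,"wy":0,"wz":0,"tx":-0.1,"ty":0.05,"tz":0,"hand":0.3},
  {"wx":0,"wy":0,"wz":0,"tx":-0.1,"ty":0.05,"tz":0,"hand":0.3},
  {"wx":0,"wy":0,"wz":0,"tx":0,"ty":0.05,"tz":0,"hand":0.3},
  {"wx":0,"wy":0,"wz":0,"tx":0,"ty":0.05,"tz":0,"hand":0.3},
  {"wx":0,"wy":0,"wz":0,"tx":0,"ty":0,"tz":0,"hand":0.3},
  {"wx":0,"wy":0,"wz":0,"tx":0,"ty":0,"tz":0,"hand":0.3},
  {"wx":0,"wy":0,"wz":0,"tx":0,"ty":0,"tz":0,"hand":0.3},
  {"wx":0,"wy":0,"wz":0,"tx":0,"ty":0,"tz":0,"hand":0.3},
  {"wx":0,"wy":0,"wz":0,"tx":0,"ty":0,"tz":0,"hand":0.3},
])

```text
clock: 20.6
position: [0.536, -0.0607, 0.052]
ee_rot: [-2.321, -2.116, -0.0]
force: [-2.9, 1.9, 9.4]
width: 0.541
```

```bash
python3 -c "
from h import *
go([.5367,-.0636,.052],-.094)
"
```

```text
t 20.6 pos [ 0.536  -0.0607  0.052 ] yaw -0.0923 tilt [-0.0004  0.0008] F [-2.9026  1.8749  9.3617] T [0.5058 0.8202 0.014 ] w 0.541 q [-0.2834  0.5741  0.4154  2.0038 -0.3779  0.6386  0.2877]
shift now-frame cm [-0.2789  0.0919 -0.0036] after-turn frame [-0.2787  0.0924 -0.0033] wz 0.016147912517105453 rotvec units tool [-0.0049 -0.0077  0.0161]
```

Call:
step_arm([
  {"wx":0,"wy":0,"wz":0,"tx":0,"ty":0,"tz":-0.03,"hand":0.3},
  {"wx":0,"wy":0,"wz":0,"tx":0,"ty":0.05,"tz":0,"hand":0.3},
  {"wx":0,"wy":0,"wz":0,"tx":0,"ty":0.05,"tz":0,"hand":0.3},
  {"wx":0,"wy":0,"wz":0,"tx":0,"ty":0,"tz":0,"hand":0.3},
  {"wx":0,"wy":0,"wz":0,"tx":0,"ty":0,"tz":0,"hand":0.3},
  {"wx":0,"wy":0,"wz":0,"tx":0,"ty":0,"tz":0,"hand":0.3},
  {"wx":0,"wy":0,"wz":0,"tx":0,"ty":0,"tz":0,"hand":0.3},
  {"wx":0,"wy":0,"wz":0,"tx":0,"ty":0,"tz":0,"hand":0.3},
  {"wx":0,"wy":0,"wz":0,"tx":0,"ty":0,"tz":0,"hand":0.3},
  {"wx":0,"wy":0,"wz":0,"tx":0,"ty":0,"tz":0,"hand":0.3},
])

```text
clock: 21.43
position: [0.5369, -0.0612, 0.052]
ee_rot: [-2.322, -2.116, 0.0]
force: [-3.8, 1.7, 4.9]
width: 0.54
```

```bash
python3 -c "
from h import *
go([.5367,-.0636,.052],-.094)
"
```

```text
t 21.43 pos [ 0.5369 -0.0612  0.052 ] yaw -0.0927 tilt [-0.0007  0.0003] F [-3.7936  1.7025  4.8561] T [ 0.2222  0.7276 -0.0407] w 0.54 q [-0.2831  0.5753  0.4161  2.0014 -0.3775  0.6401  0.2873]
shift now-frame cm [-0.2377 -0.0026 -0.0014] after-turn frame [-0.2377 -0.0023 -0.0013] wz 0.012117802530180693 rotvec units tool [-0.0066 -0.0022  0.0121]
```

Call:
step_arm([
  {"wx":0,"wy":0,"wz":0,"tx":0,"ty":0.05,"tz":0,"hand":0.3},
  {"wx":0,"wy":0,"wz":0,"tx":0,"ty":0.05,"tz":0,"hand":0.3},
  {"wx":0,"wy":0,"wz":0,"tx":0,"ty":0,"tz":0,"hand":0.3},
  {"wx":0,"wy":0,"wz":0,"tx":0,"ty":0,"tz":0,"hand":0.3},
  {"wx":0,"wy":0,"wz":0,"tx":0,"ty":0,"tz":0,"hand":0.3},
  {"wx":0,"wy":0,"wz":0,"tx":0,"ty":0,"tz":0,"hand":0.3},
  {"wx":0,"wy":0,"wz":0,"tx":0,"ty":0,"tz":0,"hand":0.3},
  {"wx":0,"wy":0,"wz":0,"tx":0,"ty":0,"tz":0,"hand":0.3},
  {"wx":0,"wy":0,"wz":0,"tx":0,"ty":0,"tz":0,"hand":0.3},
  {"wx":0,"wy":0,"wz":0,"tx":0,"ty":0,"tz":0,"hand":0.3},
])

```text
clock: 22.27
position: [0.5371, -0.0613, 0.052]
ee_rot: [-2.321, -2.115, 0.002]
force: [-7.2, 1.7, 9.8]
width: 0.54
```

```bash
python3 -c "
from h import *
go([.5367,-.0636,.052],-.094)
"
```

```text
t 22.27 pos [ 0.5371 -0.0613  0.052 ] yaw -0.0929 tilt [-0.0021  0.0007] F [-7.1777  1.729   9.7748] T [ 0.307   1.3983 -0.0581] w 0.54 q [-0.2828  0.5761  0.4163  1.9997 -0.3774  0.6426  0.2871]
shift now-frame cm [-0.237  -0.0169  0.0008] after-turn frame [-0.237  -0.0166  0.0009] wz 0.01032813893607972 rotvec units tool [-0.0209 -0.0049  0.0103]
```

Call:
step_arm([
  {"wx":0,"wy":0,"wz":0,"tx":0,"ty":0,"tz":-0.03,"hand":0.3},
  {"wx":0,"wy":0,"wz":0,"tx":-0.05,"ty":0,"tz":0,"hand":0.3},
  {"wx":0,"wy":0,"wz":0,"tx":-0.05,"ty":0,"tz":0,"hand":0.3},
  {"wx":0,"wy":0,"wz":0,"tx":-0.05,"ty":0,"tz":0,"hand":0.3},
  {"wx":0,"wy":0,"wz":0,"tx":-0.05,"ty":0,"tz":0,"hand":0.3},
  {"wx":0,"wy":0,"wz":0,"tx":-0.05,"ty":0,"tz":0,"hand":0.3},
  {"wx":0,"wy":0,"wz":0,"tx":-0.05,"ty":0,"tz":0,"hand":0.3},
  {"wx":0,"wy":0,"wz":0,"tx":0,"ty":0,"tz":0,"hand":0.3},
  {"wx":0,"wy":0,"wz":0,"tx":0,"ty":0,"tz":0,"hand":0.3},
  {"wx":0,"wy":0,"wz":0,"tx":0,"ty":0,"tz":0,"hand":0.3},
])

```text
clock: 23.1
position: [0.537, -0.0628, 0.052]
ee_rot: [-2.319, -2.115, 0.0]
force: [-5.7, 6.5, 6.3]
width: 0.537
```

```bash
python3 -c "
from h import *
go([.5367,-.0636,.052],-.094)
im,d=arm.get_image('scene'); cv2.imwrite('pics/scene7.png',cv2.resize(im[165:285,205:365,::-1],None,fx=5,fy=5,interpolation=cv2.INTER_CUBIC))
im,d=arm.get_image('top'); cv2.imwrite('pics/top7.png',cv2.resize(im[225:320,290:440,::-1],None,fx=5,fy=5,interpolation=cv2.INTER_CUBIC))
"
```

```text
t 23.1 pos [ 0.537  -0.0628  0.052 ] yaw -0.092 tilt [-0.0023  0.0022] F [-5.7494  6.5298  6.2782] T [ 1.2626  1.138  -0.2491] w 0.537 q [-0.2778  0.576   0.4145  1.9992 -0.3779  0.6433  0.2919]
shift now-frame cm [-0.0856 -0.0203  0.0029] after-turn frame [-0.0857 -0.0202  0.003 ] wz 0.019063504639960798 rotvec units tool [-0.0236 -0.0189  0.019 ]
```

View pics/scene7.png

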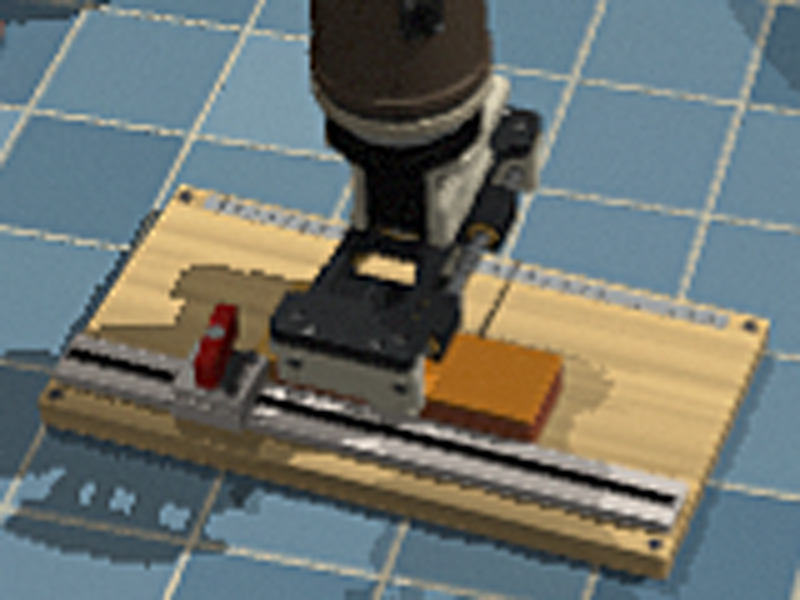

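View pics/top7.png

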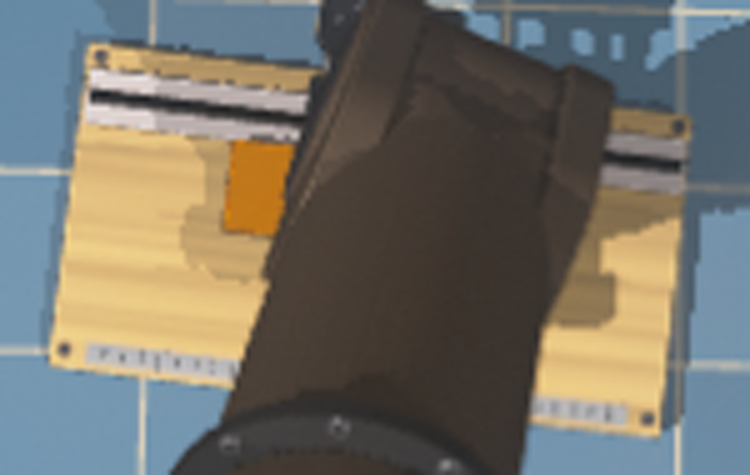

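Call:
step_arm([
  {"wx":0,"wy":0,"wz":0,"tx":0,"ty":0,"tz":-0.03,"hand":0.3},
  {"wx":0,"wy":0,"wz":0,"tx":-0.05,"ty":0,"tz":0,"hand":0.3},
  {"wx":0,"wy":0,"wz":0,"tx":-0.05,"ty":0,"tz":0,"hand":0.3},
  {"wx":0,"wy":0,"wz":0,"tx":-0.05,"ty":0,"tz":0,"hand":0.3},
  {"wx":0,"wy":0,"wz":0,"tx":0,"ty":0.05,"tz":0,"hand":0.3},
  {"wx":0,"wy":0,"wz":0,"tx":0,"ty":0.05,"tz":0,"hand":0.3},
  {"wx":0,"wy":0,"wz":0,"tx":0,"ty":0,"tz":0,"hand":0.3},
  {"wx":0,"wy":0,"wz":0,"tx":0,"ty":0,"tz":0,"hand":0.3},
  {"wx":0,"wy":0,"wz":0,"tx":0,"ty":0,"tz":0,"hand":0.3},
  {"wx":0,"wy":0,"wz":0,"tx":0,"ty":0,"tz":0,"hand":0.3},
])

```text
clock: 24.03
position: [0.5369, -0.0647, 0.0521]
ee_rot: [-2.319, -2.114, 0.003]
force: [-8.1, 5.6, 6.7]
width: 0.546
```

```bash
python3 -c "
from h import *
go([.5367,-.0636,.052],-.094)
"
```

```text
t 24.03 pos [ 0.5369 -0.0647  0.0521] yaw -0.0923 tilt [-0.004  0.002] F [-8.0797  5.5678  6.6661] T [ 1.0859  1.6796 -0.2724] w 0.546 q [-0.2747  0.5769  0.4152  1.9974 -0.377   0.646   0.2941]
shift now-frame cm [ 0.1082 -0.0278  0.0076] after-turn frame [ 0.1082 -0.028   0.0073] wz 0.01579953128405553 rotvec units tool [-0.0395 -0.0153  0.0158]
```

Call:
step_arm([
  {"wx":0,"wy":0,"wz":0,"tx":0,"ty":0,"tz":-0.02,"hand":0.3},
  {"wx":0,"wy":0,"wz":0,"tx":-0.05,"ty":0,"tz":0,"hand":0.3},
  {"wx":0,"wy":0,"wz":0,"tx":-0.05,"ty":0,"tz":0,"hand":0.3},
  {"wx":0,"wy":0,"wz":0,"tx":0,"ty":0,"tz":0,"hand":0.3},
  {"wx":0,"wy":0,"wz":0,"tx":0,"ty":0,"tz":0,"hand":0.3},
  {"wx":0,"wy":0,"wz":0,"tx":0,"ty":0,"tz":0,"hand":0.3},
  {"wx":0,"wy":0,"wz":0,"tx":0,"ty":0,"tz":0,"hand":0.3},
  {"wx":0,"wy":0,"wz":0,"tx":0,"ty":0,"tz":0,"hand":0.3},
  {"wx":0,"wy":0,"wz":0,"tx":0,"ty":0,"tz":0,"hand":0.3},
  {"wx":0,"wy":0,"wz":0,"tx":0,"ty":0,"tz":0,"hand":0.3},
])

```text
clock: 24.87
position: [0.5369, -0.0648, 0.0521]
ee_rot: [-2.318, -2.114, 0.002]
force: [-6.2, 8.1, 4.6]
width: 0.541
```

```bash
python3 -c "
from h import *
go([.5367,-.0636,.052],-.094)
im,d=arm.get_image('scene'); cv2.imwrite('pics/scene8.png',cv2.resize(im[165:285,205:365,::-1],None,fx=5,fy=5,interpolation=cv2.INTER_CUBIC))
im,d=arm.get_image('top'); cv2.imwrite('pics/top8.png',cv2.resize(im[245:285,325:355,::-1],None,fx=15,fy=15,interpolation=cv2.INTER_CUBIC))
"
```

```text
t 24.87 pos [ 0.5369 -0.0648  0.0521] yaw -0.0918 tilt [-0.004   0.0029] F [-6.1547  8.1341  4.6261] T [ 1.6116  1.4613 -0.3508] w 0.541 q [-0.2732  0.5768  0.4143  1.9971 -0.3774  0.6464  0.2956]
shift now-frame cm [ 0.1215 -0.0333  0.0117] after-turn frame [ 0.1214 -0.0336  0.0113] wz 0.020706651259226876 rotvec units tool [-0.0406 -0.0236  0.0207]
```

View pics/scene8.png

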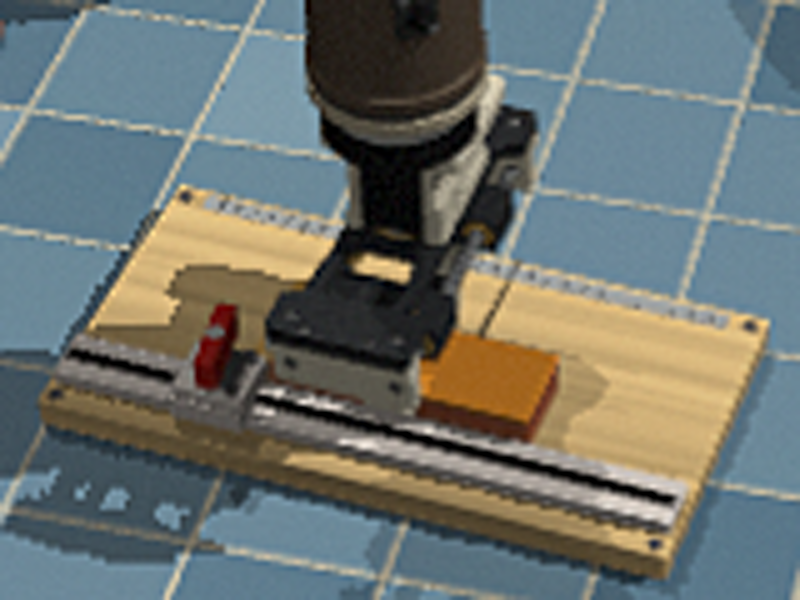

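View pics/top8.png

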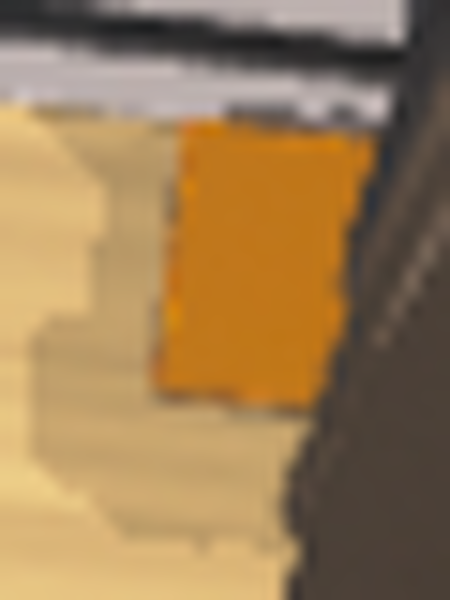

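```bash
python3 - <<'E'
from h import *
np.set_printoptions(precision=4,suppress=True)
p=crop("top",[(181,122),(155,392)],15,325,245,.042)
o=np.array([.555,-.1356]);a=-.094;x=np.array([np.cos(a),np.sin(a)]);y=np.array([-np.sin(a),np.cos(a)])
q=crop("scene",[(558,357),(530,425)],5,205,165,.042)
for k in list(p)+list(q): print(k,(k[:2]-o)@x*1e3,(k[:2]-o)@y*1e3)
s=crop("top",[(489,175),(477,288)],5,290,225,.036)
for k in s: print("stop face top",(k[:2]-o)@x*1e3,(k[:2]-o)@y*1e3)
E
```

```text
[0.568  0.0048 0.042 ] -0.21467159153773818 141.03856250081657
[0.5192 0.0084 0.042 ] -49.137956488624624 139.99570625383242
[0.519  0.0075 0.042 ] -49.272286586040394 139.05832179622146
[0.5695 0.0054 0.042 ] 1.1857447700032793 141.73605923004365
stop face top -1.9865177521688369 0.9909911964175303
stop face top -63.87185865291148 0.870390741515379
```

Call:
step_arm([
  {"wx":0,"wy":0,"wz":0,"tx":0,"ty":0,"tz":-0.02,"hand":0.3},
  {"wx":0,"wy":0,"wz":0,"tx":0,"ty":0.05,"tz":0,"hand":0.3},
  {"wx":0,"wy":0,"wz":0,"tx":0,"ty":0.05,"tz":0,"hand":0.3},
  {"wx":0,"wy":0,"wz":0,"tx":0,"ty":0.05,"tz":0,"hand":0.3},
  {"wx":0,"wy":0,"wz":0,"tx":-0.05,"ty":0,"tz":0,"hand":0.3},
  {"wx":0,"wy":0,"wz":0,"tx":-0.05,"ty":0,"tz":0,"hand":0.3},
  {"wx":0,"wy":0,"wz":0,"tx":-0.05,"ty":0,"tz":0,"hand":0.3},
  {"wx":0,"wy":0,"wz":0,"tx":0,"ty":0,"tz":0,"hand":0.3},
  {"wx":0,"wy":0,"wz":0,"tx":0,"ty":0,"tz":0,"hand":0.3},
  {"wx":0,"wy":0,"wz":0,"tx":0,"ty":0,"tz":0,"hand":0.3},
])

```text
clock: 25.8
position: [0.537, -0.065, 0.0521]
ee_rot: [-2.314, -2.112, 0.002]
force: [-11.0, 12.3, 9.1]
width: 0.537
```

```bash
python3 -c "
from h import *
go([.5367,-.0636,.052],-.094)
"
```

```text
t 25.8 pos [ 0.537  -0.065   0.0521] yaw -0.0912 tilt [-0.0066  0.005 ] F [-11.0237  12.3476   9.0999] T [ 2.6849  2.2618 -0.4958] w 0.537 q [-0.2705  0.5779  0.413   1.9943 -0.3779  0.6509  0.2977]
shift now-frame cm [ 0.1326 -0.0435  0.0125] after-turn frame [ 0.1326 -0.0439  0.0116] wz 0.027176198298557993 rotvec units tool [-0.0669 -0.0416  0.027 ]
```

Call:
step_arm([
  {"wx":0,"wy":0,"wz":0,"tx":0,"ty":0,"tz":-0.02,"hand":0.3},
  {"wx":0,"wy":0,"wz":0,"tx":0,"ty":0,"tz":0,"hand":0.3},
  {"wx":0,"wy":0,"wz":0,"tx":0,"ty":0,"tz":0,"hand":0.3},
  {"wx":0,"wy":0,"wz":0,"tx":0,"ty":0,"tz":0,"hand":0.3},
  {"wx":0,"wy":0,"wz":0,"tx":0,"ty":0,"tz":0,"hand":0.3},
  {"wx":0,"wy":0,"wz":0,"tx":0,"ty":0,"tz":0,"hand":0.3},
  {"wx":0,"wy":0,"wz":0,"tx":0,"ty":0,"tz":0,"hand":0.3},
  {"wx":0,"wy":0,"wz":0,"tx":0,"ty":0,"tz":0,"hand":0.3},
  {"wx":0,"wy":0,"wz":0,"tx":0,"ty":0,"tz":0,"hand":0.3},
  {"wx":0,"wy":0,"wz":0,"tx":0,"ty":0,"tz":0,"hand":0.3},
])

```text
clock: 26.63
position: [0.537, -0.0649, 0.0521]
ee_rot: [-2.314, -2.112, 0.003]
force: [-10.7, 12.4, 6.4]
width: 0.544
```

```bash
python3 -c "
from h import *
go([.5367,-.0636,.052],-.094)
im,d=arm.get_image('top'); cv2.imwrite('pics/top9.png',cv2.resize(im[225:320,290:440,::-1],None,fx=5,fy=5,interpolation=cv2.INTER_CUBIC))
im,d=arm.get_image('scene'); cv2.imwrite('pics/scene9.png',cv2.resize(im[165:285,205:365,::-1],None,fx=5,fy=5,interpolation=cv2.INTER_CUBIC))
go([.5367,-.0636,.052],-.094)
"
```

```text
t 26.63 pos [ 0.537  -0.0649  0.0521] yaw -0.0911 tilt [-0.0066  0.0049] F [-10.6567  12.3534   6.3623] T [ 2.542   2.1743 -0.5418] w 0.544 q [-0.2707  0.5778  0.4131  1.9943 -0.3777  0.651   0.2974]
shift now-frame cm [ 0.1301 -0.0441  0.0154] after-turn frame [ 0.1301 -0.0446  0.0145] wz 0.027518946093187138 rotvec units tool [-0.0675 -0.0406  0.0274]
t 26.73 pos [ 0.537  -0.065   0.0522] yaw -0.0911 tilt [-0.0066  0.0049] F [-8.7293 11.5374  7.1008] T [ 2.6213  2.1104 -0.5294] w 0.539 q [-0.2707  0.5778  0.4132  1.9943 -0.3778  0.651   0.2974]
shift now-frame cm [ 0.1316 -0.0447  0.0173] after-turn frame [ 0.1315 -0.0452  0.0164] wz 0.02724049585741931 rotvec units tool [-0.0673 -0.0407  0.0271]
```

View pics/scene9.png

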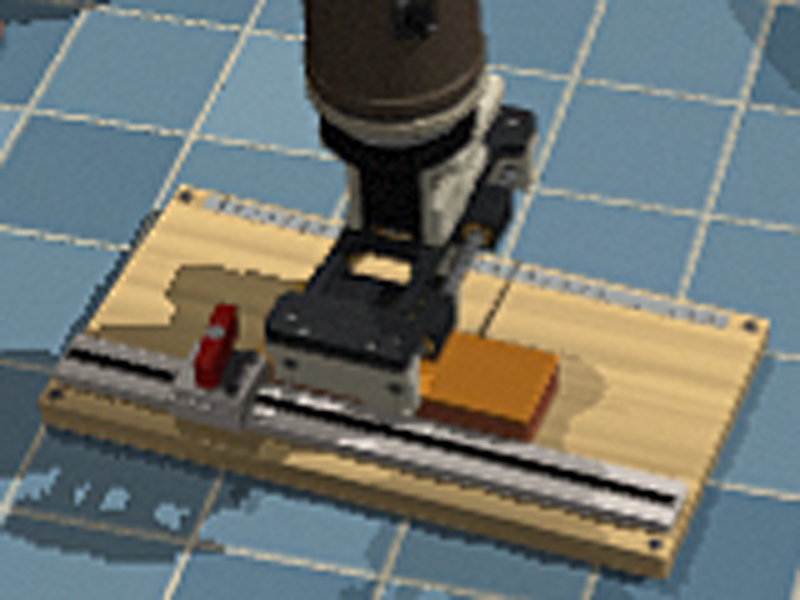

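View pics/top9.png

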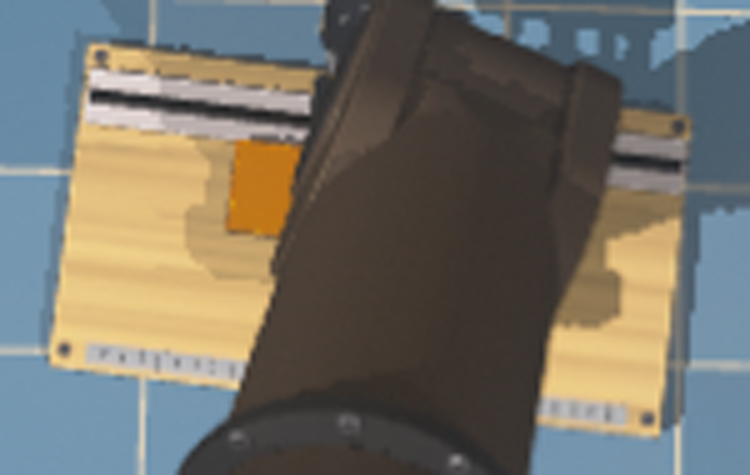

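```bash
python3 -c "
from cell import arm
print(arm.sign_off()); s=arm.observe(); print(s['clock'],s['force'],s['position'])"
```

```text
the job is handed in; nothing more can be done
None
the job is handed in; nothing more can be done
```

The knob is tightened, the honey-glazed brick is pressed into the corner, and the job is handed in at about 26.8 s, with the gripper still holding the brick.

- **Knob:** I turned it about 1.25 rad clockwise, to roughly 1.4 rad by the tool's own rotation. A rough reading from the top picture gave about 1.5. Both are past 1.1. The brass stop looked unmoved in the pictures afterwards.
- **Brick position:** In the pictures the far end of the brick lies 139–142 mm from the stop face (140 when seated). Its fence side is within about 1 mm of the fence face. The spread is as large as what the pictures can resolve, so they cannot prove the seating to better than 1–2 mm.
- **Contact:** In the last push, about 1.5 mm commanded each way moved the tool only 0.1–0.2 mm. I take that as firm contact on both the fence and the stop.
- **Force and tilt:** The wrist force settled at about 9–11 N toward the fence and 12 N toward the stop, with 6–7 N down. Some of this is friction, so I did not measure the contact forces directly. Tool tilt was 0.008 rad, and its yaw matched my measured fence direction within 0.003 rad.
- **Other things on the ledge:** The arm kept clear of them. I did not measure the jar, diamond or paddle again at the end.

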